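# Size aluminium blanks on a hand-lever press and catch them in a bowl

## Robot

A 6-joint arm with a two-finger parallel gripper is mounted at the origin on the work surface. World frame = base frame: x ahead of the robot, y to its left, z up, the work surface at z = 0. Lengths are in m, angles in rad, forces in N, time in s.
With the tool pointing down it reaches from about 0.25 to 0.775 m from the base axis. Payload 4 kg.
Tool frame: the origin (TCP) lies on the centre line of the jaws, within the pads' length; the fingertips stand 14 mm ahead of it and the grasp point (between the pads) lies 5 mm behind it; z points along the fingers, y is the line along which they close (so a half turn about z gives the same grasp; the last joint's range is limited). The gripper opens to 94 mm and grips with 3 to 60 N. Pads are 16 mm wide; open, the fingers measure 119 mm over their backs; the gripper's body (75 mm by 177 mm) begins 78 mm behind the grasp point.
Start: joints at [-1.334, 0.087, 1.371, -0, 1.684, -0.103], TCP at [0.183, -0.519, 0.22] pointing down, gripper open.
Joint ranges: [-3.1, 3.1], [-0.76, 2.03], [0.27, 2.55], [-1.08, 4.22], [0.17, 2.65], [-2.57, 2.57]. Speed limits (rad/s): [2.79, 2.79, 3.14, 3.14, 3.14, 3.14].

## Interface

Orientations are given as [roll, pitch, yaw] about the fixed x, y, z axes, in that order (R = Rz(yaw) Ry(pitch) Rx(roll)).
In Python, from rig import bot, cams, finder gives the robot as it stands.
- The arm moves only by the tool carry_out, never from a script. Its argument "series" is a list of rows, each an object with "delta_rot": the turn, a rotation vector about the tool's x, y, z in units of 4 degrees (1.0 is 4 degrees), a list of three; "delta_pos": the shift along the tool's x, y, z in units of 2.5 cm (1.0 is 2.5 cm), a list of three; "grip": the opening, from -1 (shut) to 1 (fully open). In form: [{"delta_rot": [wx, wy, wz], "delta_pos": [tx, ty, tz], "grip": grip}, ...]. A call has exactly 10 rows; each row shifts and turns the commanded pose from where the row before left it, along the tool's axes as they then stand; what a row does not reach is not made up. A row lasts 1/8 s, in which the tool goes at most 62.5 mm and 10.7 degrees, less where a joint would pass 70% of its speed; a pose out of reach is approached as far as the arm can. A call with a number of a shift or a turn outside -1 to 1 is refused whole. A call with a gripper value outside its range is refused whole. The fingers move at their own pace and stop on an object; "newtons" is the grip in N (left out, the last holds). Time passes only in rows, so rows that do not move let the fingers close, or fill a call up. It gives the time, the measured TCP pose, the force, the opening and the grip force at its end, in the units of the state.
- bot.sense(): the state, without advancing time (a new reading comes with each control period).
- cams.grab_frame(name): name is "scene" or "top" or "wrist"; returns a dict with "pixels" (384x512x3 uint8, red, green, blue), "fx", "fy", "cx", "cy" (pixels), "extrinsics" (4x4, takes a point from camera to world coordinates). Camera axes: x right, y up, looking along -z (the intrinsics and any distortion apply to the point x, -y, -z); pixel columns grow to the right and rows downward; lengths in m; the calibration is good to about 2 mm. A picture is of the moment at which its call begins. There is no depth.
- bot.job_done(): hands the job in; it is judged then, once.
Trained networks look in the newest picture that a camera, given by its name, has taken for a name from the list of things; names that differ only in an ending like _2 or _b are one class to them, and where a whole thing is asked for, a point or a joint stands for the part that bears it (a point fixed in the world has none). Each returns a list of dicts, best first, with "p" (0 to 1); they miss things now and then, are a little off and sometimes report something else, mostly with a low value. They report only what shows in the picture. A call takes as long as a camera call. They do not tell look-alikes from the thing itself.
- finder.recognise(camera, thing): "xy" ([column, row] as shares, 0 to 1, of the picture: columns of its width, rows of its height, amid what is visible of it).
- finder.cut_out(camera, thing): "region" (384x512 bool, what is visible of it) and "xy" ([column, row] as shares, 0 to 1, of the picture: columns of its width, rows of its height, amid what is visible of it).
The state is a dict: "clock": time; "joints": joint angles; "joint_vel": joint speeds; "effort": joint torques, N m; "tool_pos": TCP position; "ee_rot": TCP orientation; "ft_force": force on the tool from outside, world axes, zero at the start; "wrist_torque": the same for the moment, N m; "gripper_width": finger opening in m; "finger_force": force on a finger pad.
Only numpy, scipy, OpenCV 4.12 (cv2) and the standard library are available. Lean on these libraries where they do the work, as an engineer would, in place of code of your own. Each camera call takes 0.05 s, during which the arm holds its last target. There are 200 camera calls.

## Task

Load every aluminium blank on the bench, lying flat, into the magazine of the green hand-lever press, then pump the lever with full strokes, letting it come right up after each, until all of them have been pushed through into the delivery chute. Pick up the wooden bowl, hold it in the air under the end of the chute and push its rim against the hanging paddle so that the stop drops and all the blanks slide off into the bowl, then stand the bowl with the blanks in it on the cork mat, its foot wholly on the mat. Do not shift the hammer, punches, brush or pitch bowl.

Things in the scene. Friction and masses are not known exactly. Their poses are not given: they have to be found in the camera images.
- press: green hand-lever sizing press, fixed. Origin on the bench under the magazine axis, z up; lever handle to its +y, chute down to its -y, its x away from the robot (yaw within 0.2 rad of 0). Foot 110 mm in x, y -90 to +125 mm, 18 mm high. A full lever stroke drives a ram that pushes the lowest blank to -y under a die bridge onto the chute; the next drops when the lever is up. Ways are slippery
- mag_mouth (a point): centre of the magazine's mouth, 269 mm above the bench. Four steel angle posts bound an upright bore 49 (press x) x 33 mm (y), flared 6 mm outward on each side over the top 8 mm. It takes four blanks in a flat stack, long side along the press's x. Fingers holding a blank across its 30 mm fit down open windows, 37 mm wide, in the +y and -y sides, from 225 mm height up
- mag_floor (a point): centre of the deck at the bottom of the magazine bore, 185 mm above the bench, where the lowest blank lies; a blank let go inside the bore drops flat onto the stack. Next to the magazine, towards +y, the lever's pivot and cheeks (y 55 to 95 mm of the press) reach 280 mm high: keep the gripper's body above them
- chute_lip (a point): middle of the lower end of the chute's floor, where blanks slide off, at (0, -152, 110) mm of the press. The chute is an open slippery channel, 49 mm wide inside, sides 24 mm high, that slopes down 30 degrees to -y from (0, -22, 185) mm; it holds four blanks in a row behind the stop at the lip
- lever (a joint): angle of the hand lever, rad: 0 up (at rest), 0.62 fully pressed (hard stop). Sprung: comes up by itself; pressing the grip down takes 6 N at first, 16 N at the bottom. Turns about a level axis along the press's x through (0, 75, 265) mm of the press; its arm points to +y, 0.15 rad above level at 0, 0.47 rad below when fully pressed (grip 85 mm lower)
- lever_grip (a point): middle of the upper face of the lever's black grip, which is 34 mm wide (x), 85 mm long and 22 mm thick; 140 mm out from the pivot, about 295 mm above the bench when up; moves with the lever
- gate (a joint): angle of the stop at the chute's lip, rad: 0 closed (a plate 10 mm high across the floor's end holds the blanks), open from 0.45 (plate below the floor), limit 0.60. Sprung shut; pivot under the floor at (0, -123, 119) mm of the press; the paddle hangs from it and swings to the press's +y as the stop drops; 3 to 6 N on the paddle opens it fully
- paddle (a point): middle of the outer (-y) face of the aluminium paddle hanging upright below the chute, 7 mm inward (+y) of the lip: 78 mm wide, 49 to 91 mm above the bench. A bowl with its rim about 25 mm below the lip, pushed to +y, meets it; pushing it in by 15 to 19 mm opens the stop, the lip then being well inside the bowl
- bowl: turned wooden bowl, 140 mm across the rim, 55 mm high, wall 9 mm thick and near upright over its upper 29 mm (pinch the wall from above), foot 90 mm across, 160 g; origin at the centre of its underside, z up
- bowl_in (a point): centre of the bowl's inner floor, 8 mm above its underside
- mat: round cork mat, 170 mm across, 6 mm thick, fixed; origin at the centre of its underside
- blank1: sawn aluminium blank, 46 x 30 x 18 mm (long side along its x, 30 mm along its y), 67 g, lying flat on the bench at the start; origin at the centre of its underside, z up. One of up to four alike; absent ones read None
- blank2: sawn aluminium blank, 46 x 30 x 18 mm (long side along its x, 30 mm along its y), 67 g, lying flat on the bench at the start; origin at the centre of its underside, z up. One of up to four alike; absent ones read None
- blank3: sawn aluminium blank, 46 x 30 x 18 mm (long side along its x, 30 mm along its y), 67 g, lying flat on the bench at the start; origin at the centre of its underside, z up. One of up to four alike; absent ones read None
- blank4: sawn aluminium blank, 46 x 30 x 18 mm (long side along its x, 30 mm along its y), 67 g, lying flat on the bench at the start; origin at the centre of its underside, z up. One of up to four alike; absent ones read None
- pitch_bowl: bystander: heavy steel pitch bowl filled with dark red pitch on a rubber ring, 200 mm across, 125 mm high; origin under its centre
- punch_pot: bystander: dark steel pot with punches, 68 mm across, 120 mm high; origin under its centre
- hammer: bystander: hammer 260 mm long, lying on the bench along its x
- punch: bystander: steel punch 100 x 8 x 8 mm lying on the bench along its x; origin under its middle
- brush: bystander: bench brush lying on the bench along its x
Mind the look-alikes: they are no part of the job. Leave any pink, purple or turquoise look-alike of the bowl alone.

How it is judged:
By the outcome, as a careful person would: the job done as asked, in the order asked, and still so for the second after the job is handed in, with the robot touching nothing.
Of blank1, blank2, blank3, blank4 only 2 to 4 are there at a start; the rules pass over those that are not, and their reading is None.
At some moment in a run one of bowl, blank1, blank2, blank3, blank4 may be knocked a few centimetres aside while the robot is not near it.
It also fails if it takes over 210 s, if anything falls off the work surface, if the arm or the gripper's body presses on something with over 40 N, if the wrist force passes 120 N, or if a joint passes its speed limit or range.

## Working session

There is one attempt and no reset: what is moved stays moved. The work goes in short steps, Python scripts to look and compute and a tool call to move; the robot and the scene stay as the last step left them, time stands still between calls to the robot, and variables do not carry over. Pictures are saved under pics/ and viewed, at most 15 in all, crops included, and the job is handed in when it is done.

Besides the shell and the picture viewer there is one more tool, called in YAML: its name, and indented under it one key for each argument. carry_out: Moves the arm, as the interface text tells. Its arguments: {"type":"object","properties":{"series":{"type":"array"},"newtons":{"type":"number"}},"required":["series"]}

```bash
mkdir -p pics
cat > h.py <<'E'
import numpy as np, cv2
from scipy.spatial.transform import Rotation as R
from rig import bot, cams, finder
def ray(f,u,v):
    d=np.array([(u-f['cx'])/f['fx'],-(v-f['cy'])/f['fy'],-1.0]); T=np.array(f['extrinsics'])
    return T[:3,3],T[:3,:3]@d
def at(f,u,v,z):
    o,d=ray(f,u,v); return o+d*(z-o[2])/d[2]
def proj(f,p):
    T=np.linalg.inv(np.array(f['extrinsics'])); q=T[:3,:3]@np.array(p)+T[:3,3]
    return np.array([f['cx']+f['fx']*q[0]/-q[2], f['cy']-f['fy']*q[1]/-q[2]])
def save(f,n): cv2.imwrite('pics/'+n,cv2.cvtColor(f['pixels'],cv2.COLOR_RGB2BGR))
def px(r): return np.array(r['xy'])*[512,384]
E
python3 - <<'E'
from h import *
s=bot.sense(); print(s)
for c in ['top','scene']:
    f=cams.grab_frame(c); save(f,c+'0.png'); print(c,{k:f[k] for k in f if k!='pixels'})
    for t in ['press','mag_mouth','lever_grip','chute_lip','paddle','bowl','mat','blank1','pitch_bowl','punch_pot','hammer','punch','brush']:
        for r in finder.recognise(c,t)[:5]: print(t,round(r['p'],2),px(r).round(1))
E
```

```text
{'clock': 0.0, 'joints': array([-1.33410336e+00,  8.79412797e-02,  1.37221693e+00,  5.12681689e-06,
        1.68357665e+00, -1.03054788e-01]), 'joint_vel': array([ 0.00138973,  0.00154891,  0.00026244,  0.00130725, -0.00196202,
        0.00074421]), 'effort': array([-7.54360535e-04, -3.40179384e+01, -3.02429330e+01,  7.16617168e-02,
        3.28541617e-02, -1.50255682e-04]), 'tool_pos': array([ 0.18318977, -0.51806459,  0.21833057]), 'ee_rot': array([-3.13946234e+00, -2.25442273e-04,  3.39748091e-01]), 'ft_force': array([ 0.79114575,  0.65522853, -1.83231699]), 'wrist_torque': array([-0.00515961, -0.05792537, -0.00372372]), 'finger_force': 0.0, 'gripper_width': 0.09425433680832694}
top {'fx': 425.16824102103755, 'fy': 425.16824102103755, 'cx': 244.08589434381187, 'cy': 191.30002923052876, 'extrinsics': array([[-0.01624234,  0.98292339, -0.18329702,  0.17769708],
       [-0.99981781, -0.01780458, -0.00688044, -0.08265163],
       [-0.01002647,  0.18315187,  0.9830335 ,  1.85034907],
       [ 0.        ,  0.        ,  0.        ,  1.        ]])}
press 0.82 [215.4 172.6]
press 0.49 [173
[... 543 characters left out ...]
4357, -0.42328872,  0.34667667,  0.95769222],
       [ 0.54691994, -0.66513251,  0.50840666,  0.60902825],
       [ 0.01538312,  0.6151629 ,  0.78824994,  1.22719881],
       [ 0.        ,  0.        ,  0.        ,  1.        ]])}
press 0.69 [255.6 245.3]
mag_mouth 0.64 [256.6 245.4]
lever_grip 0.6 [282.3 248.3]
chute_lip 0.88 [256.4 243.2]
chute_lip 0.48 [194.6 282.2]
paddle 0.5 [222.2 218.2]
bowl 0.89 [273.4 135.5]
bowl 0.82 [216.2 112.9]
bowl 0.76 [357.1 246.6]
bowl 0.58 [252.4 180.3]
mat 0.6 [196.8 175.9]
blank1 0.52 [344.3 297.9]
blank1 0.42 [283.6 225.1]
blank1 0.4 [300.  248.3]
pitch_bowl 0.81 [252.9 326.3]
punch_pot 0.77 [195.5 282. ]
punch 0.62 [218.5 227.6]
brush 0.51 [226.3 146.8]
```

Run:
```python
import cv2
a=cv2.imread('pics/top0.png')[90:300,100:420]; cv2.imwrite('pics/top0c.png',cv2.resize(a,(800,525),interpolation=cv2.INTER_CUBIC))
a=cv2.imread('pics/scene0.png')[80:360,130:450]; cv2.imwrite('pics/scene0c.png',cv2.resize(a,(680,595),interpolation=cv2.INTER_CUBIC))
```

```text
(no output)
```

View pics/top0c.png

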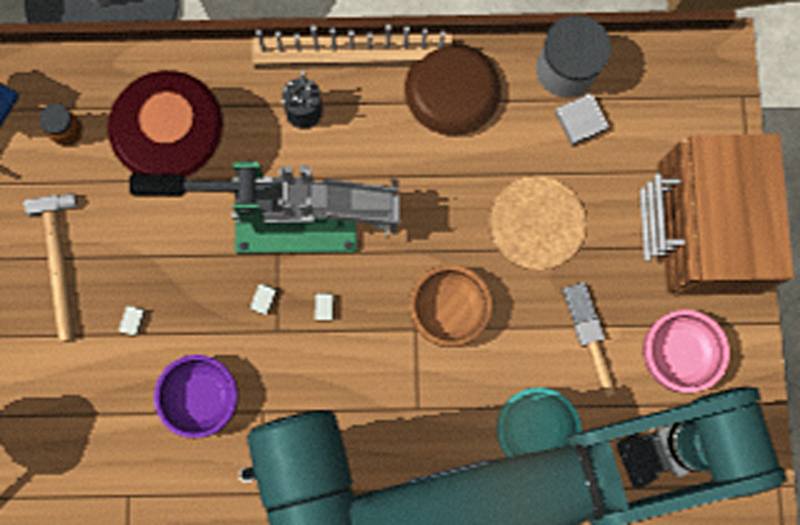

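View pics/scene0c.png

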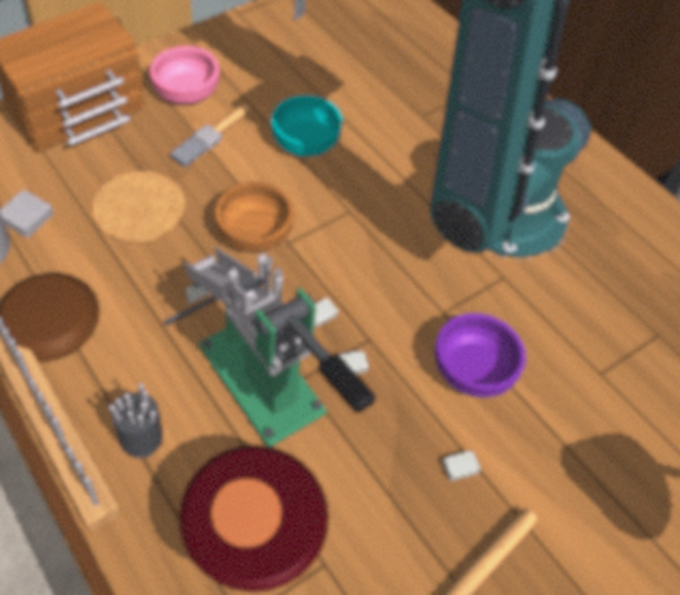

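The top view shows three pale blanks at crop (132,321), (264,299) and (324,307), the wooden bowl at (452,305), the mat at (540,222) and the press at about (295,215). The scene view confirms this, with the pink, purple and turquoise bowls as look-alikes. The arm could be hiding a fourth blank.

```bash
cat >> h.py <<'E'
def tcp():
    s=bot.sense(); T=np.eye(4); T[:3,3]=s['tool_pos']; T[:3,:3]=R.from_euler('xyz',s['ee_rot']).as_matrix(); return T
E
python3 - <<'E'
from h import *
f=cams.grab_frame('top')
for t,z in [('blank1',.009),('bowl',.03),('mat',.006),('press',.1)]:
    for r in finder.cut_out('top',t)[:5]:
        m=r['region'].astype(np.uint8); u=px(r); ys,xs=np.nonzero(m)
        if len(xs)<5: continue
        rc=cv2.minAreaRect(np.c_[xs,ys].astype(np.float32))
        print(t,round(r['p'],2),u.round(1),len(xs),'world',at(f,*u,z)[:2].round(3),'size',np.round(rc[1],1),round(rc[2],1), f['pixels'][m>0].mean(0).round())
# manual points
for n,(u,v),z in [('grip top centre',(158,184),.295),('lip',(398,207),.11),('foot corner near +y',(236,252),.018),('foot corner near -y',(356,251),.018)]:
    print(n,at(f,100+u/2.5,90+v/2.5,z).round(3))
w=cams.grab_frame('wrist'); save(w,'w0.png'); T=tcp(); print((np.linalg.inv(T)@w['extrinsics']).round(4),w['fx'],w['cx'],w['cy'])
for t in ['blank1','bowl']:print(t,[(r['p'],px(r)) for r in finder.recognise('wrist',t)])
E
```

```text
bowl 0.94 [313.7 256.7] 706 world [ 0.231 -0.36 ] size [25.4 33.7] 77.9 [ 57. 104.  97.]
bowl 0.78 [375.6 228.8] 887 world [ 0.344 -0.629] size [33.9 31.8] 45.0 [217. 132. 159.]
bowl 0.63 [177.7 249.5] 876 world [0.271 0.216] size [31.8 33.2] 45.0 [101.  50. 135.]
mat 0.86 [314.1 180.1] 1105 world [ 0.566 -0.381] size [36. 37.] 90.0 [214. 165. 110.]
mat 0.71 [217.1 172.3] 2015 world [0.61  0.049] size [105.8  36.1] 4.1 [75. 92. 82.]
press 0.71 [217.8 171.9] 2110 world [0.589 0.039] size [ 37. 107.] 90.0 [76. 93. 82.]
press 0.36 [166.6 140.7] 1580 world [0.731 0.258] size [45.9 41.7] 3.2 [95. 41. 36.]
grip top centre [0.58  0.232 0.295]
lip [ 0.58  -0.135  0.11 ]
foot corner near +y [0.526 0.148 0.018]
foot corner near -y [ 0.524 -0.062  0.018]
[[ 6.000e-04  9.682e-01  2.502e-01  7.230e-02]
 [ 1.000e+00 -4.000e-04 -7.000e-04 -1.000e-03]
 [-6.000e-04  2.502e-01 -9.682e-01 -1.657e-01]
 [ 0.000e+00  0.000e+00  0.000e+00  1.000e+00]] 339.64269419777355 253.89873929345475 196.6737244816066
blank1 []
bowl [(0.86, array([108.6976,  99.1872])), (0.78, array([409.6   ,  65.8176]))]
```

carry_out:
  series:
    - {"delta_rot":[0,0,0.97],"delta_pos":[0,0,-0.8],"grip":1}
    - {"delta_rot":[0,0,0.97],"delta_pos":[0,0,-0.8],"grip":1}
    - {"delta_rot":[0,0,0.97],"delta_pos":[0,0,-0.8],"grip":1}
    - {"delta_rot":[0,0,0.97],"delta_pos":[0,0,-0.8],"grip":1}
    - {"delta_rot":[0,0,0.97],"delta_pos":[0,0,-0.8],"grip":1}
    - {"delta_rot":[0,0,0],"delta_pos":[0.4,-0.9,0],"grip":1}
    - {"delta_rot":[0,0,0],"delta_pos":[0.4,-0.9,0],"grip":1}
    - {"delta_rot":[0,0,0],"delta_pos":[0.4,-0.9,0],"grip":1}
    - {"delta_rot":[0,0,0],"delta_pos":[0.4,-0.9,0],"grip":1}
    - {"delta_rot":[0,0,0],"delta_pos":[0.4,-0.9,0],"grip":1}

```text
clock: 3.05
tool_pos: [0.2338, -0.4046, 0.3195]
ee_rot: [3.141, -0.0, 0.001]
ft_force: [-0.3, -0.3, -0.5]
gripper_width: 0.0939
finger_force: 0.0
```

carry_out:
  series:
    - {"delta_rot":[0,0,0],"delta_pos":[0.35,-0.95,0],"grip":1}
    - {"delta_rot":[0,0,0],"delta_pos":[0.35,-0.95,0],"grip":1}
    - {"delta_rot":[0,0,0],"delta_pos":[0.35,-0.95,0],"grip":1}
    - {"delta_rot":[0,0,0],"delta_pos":[0.35,-0.95,0],"grip":1}
    - {"delta_rot":[0,0,0],"delta_pos":[0.35,-0.95,0],"grip":1}
    - {"delta_rot":[0,0,0],"delta_pos":[0.35,-0.95,0],"grip":1}
    - {"delta_rot":[0,0,0],"delta_pos":[0.35,-0.95,0],"grip":1}
    - {"delta_rot":[0,0,0],"delta_pos":[0.35,-0.95,0],"grip":1}
    - {"delta_rot":[0,0,0],"delta_pos":[0.35,-0.95,0],"grip":1}
    - {"delta_rot":[0,0,0],"delta_pos":[0.35,-0.95,0],"grip":1}

```text
clock: 4.3
tool_pos: [0.3204, -0.1668, 0.3195]
ee_rot: [3.141, -0.0, 0.001]
ft_force: [-0.4, -0.2, 0.3]
gripper_width: 0.0943
finger_force: 0.0
```

carry_out:
  series:
    - {"delta_rot":[0,0,0],"delta_pos":[0.2,-0.95,0],"grip":1}
    - {"delta_rot":[0,0,0],"delta_pos":[0.2,-0.95,0],"grip":1}
    - {"delta_rot":[0,0,0],"delta_pos":[0.2,-0.95,0],"grip":1}
    - {"delta_rot":[0,0,0],"delta_pos":[0.2,-0.95,0],"grip":1}
    - {"delta_rot":[0,0,0],"delta_pos":[0.2,-0.95,0],"grip":1}
    - {"delta_rot":[0,0,0],"delta_pos":[0.2,-0.95,0],"grip":1}
    - {"delta_rot":[0,0,0],"delta_pos":[0.2,-0.95,0],"grip":1}
    - {"delta_rot":[0,0,0],"delta_pos":[0.2,-0.95,0],"grip":1}
    - {"delta_rot":[0,0,0],"delta_pos":[0,0,0],"grip":1}
    - {"delta_rot":[0,0,0],"delta_pos":[0,0,0],"grip":1}

```text
clock: 5.55
tool_pos: [0.3598, 0.0215, 0.3195]
ee_rot: [3.141, -0.0, 0.001]
ft_force: [-0.4, -0.4, 0.4]
gripper_width: 0.0938
finger_force: 0.0
```

```bash
cat >> h.py <<'E'
def blanks(f,zt=.018):
    # bright, unsaturated compact blobs the size of a blank's top face
    h=cv2.cvtColor(f['pixels'],cv2.COLOR_RGB2HSV); m=((h[...,1]<50)&(h[...,2]>175)).astype(np.uint8)
    out=[]
    cs,_=cv2.findContours(m,cv2.RETR_EXTERNAL,cv2.CHAIN_APPROX_NONE)
    for c in cs:
        if cv2.contourArea(c)<15: continue
        p=np.array([at(f,u,v,zt)[:2] for u,v in c[:,0,:]])
        (cx,cy),(a,b),an=cv2.minAreaRect((p*1000).astype(np.float32))
        if a<b: an+=90; a,b=b,a
        if 15<b<50 and 28<a<70: out.append((round(cx),round(cy),round(a),round(b),round((an+90)%180-90)))
    return out
E
python3 - <<'E'
from h import *
print(bot.sense()['clock'],tcp().round(4))
w=cams.grab_frame('wrist'); save(w,'w1.png'); print('wrist',blanks(w))
t=cams.grab_frame('top'); save(t,'top1.png'); print('top',blanks(t))
for n in ['blank1','bowl','mag_mouth','mag_floor','lever_grip','chute_lip','press']:print(n,[(round(r['p'],2),px(r).round()) for r in finder.recognise('wrist',n)])
cv2.imwrite('pics/both1.png',np.vstack([cv2.imread('pics/w1.png')[:300],cv2.resize(cv2.imread('pics/top1.png')[90:290,100:440],(512,301))]))
E
```

```text
5.55 [[ 1.000e+00  1.400e-03  1.000e-04  3.598e-01]
 [ 1.400e-03 -1.000e+00 -6.000e-04  2.150e-02]
 [ 1.000e-04  6.000e-04 -1.000e+00  3.195e-01]
 [ 0.000e+00  0.000e+00  0.000e+00  1.000e+00]]
wrist [(410, 333, 46, 30, -17), (429, -3, 45, 30, -2), (444, 103, 46, 30, -21)]
top [(409, 333, 44, 29, -17), (984, 225, 46, 39, 89)]
blank1 [(0.76, array([270., 113.])), (0.59, array([193.,  98.])), (0.58, array([ 26., 128.]))]
bowl [(0.91, array([105., 218.])), (0.9, array([447., 113.])), (0.71, array([493., 254.])), (0.17, array([ 26., 126.]))]
mag_mouth [(0.91, array([239.,  17.]))]
mag_floor [(0.97, array([235.,  21.]))]
lever_grip []
chute_lip [(0.78, array([240.,  13.]))]
press [(0.6, array([236.,  17.]))]
```

View pics/both1.png

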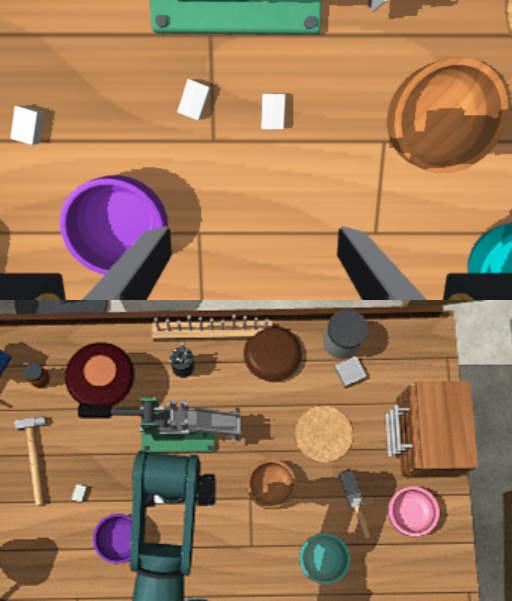

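The wrist view shows the three blanks at pixels (270,113), (193,98) and (26,128), each measuring 46 x 30 mm. The top view shows nothing where the arm had been blocking it, so there are three blanks. I'll pick the nearest one first.

carry_out:
  series:
    - {"delta_rot":[0,0,0.1],"delta_pos":[0.7,0.25,0.9],"grip":0.3}
    - {"delta_rot":[0,0,0.1],"delta_pos":[0.7,0.25,0.9],"grip":0.3}
    - {"delta_rot":[0,0,0.1],"delta_pos":[0.7,0.25,0.9],"grip":0.3}
    - {"delta_rot":[0,0,0.1],"delta_pos":[0.67,0.23,0.9],"grip":0.3}
    - {"delta_rot":[0,0,0.1],"delta_pos":[0,0,1],"grip":0.3}
    - {"delta_rot":[0,0,0],"delta_pos":[0,0,1],"grip":0.3}
    - {"delta_rot":[0,0,0],"delta_pos":[0,0,1],"grip":0.3}
    - {"delta_rot":[0,0,0],"delta_pos":[0,0,1],"grip":0.3}
    - {"delta_rot":[0,0,0],"delta_pos":[0,0,1],"grip":0.3}
    - {"delta_rot":[0,0,0],"delta_pos":[0,0,1],"grip":0.3}
  newtons: 25

```text
clock: 7.25
tool_pos: [0.4292, -0.0036, 0.0787]
ee_rot: [3.141, -0.0, -0.034]
ft_force: [0.0, 0.1, 0.2]
gripper_width: 0.0613
finger_force: 0.0
```

carry_out:
  series:
    - {"delta_rot":[0,0,0],"delta_pos":[0,0,0.9],"grip":0.3}
    - {"delta_rot":[0,0,0],"delta_pos":[0,0,0.9],"grip":0.3}
    - {"delta_rot":[0,0,0],"delta_pos":[0,0,0.74],"grip":0.3}
    - {"delta_rot":[0,0,0],"delta_pos":[0,0,0],"grip":0.3}
    - {"delta_rot":[0,0,0],"delta_pos":[0,0,0],"grip":-0.5}
    - {"delta_rot":[0,0,0],"delta_pos":[0,0,0],"grip":-0.5}
    - {"delta_rot":[0,0,0],"delta_pos":[0,0,0],"grip":-0.5}
    - {"delta_rot":[0,0,0],"delta_pos":[0,0,0],"grip":-0.5}
    - {"delta_rot":[0,0,0],"delta_pos":[0,0,0],"grip":-0.5}
    - {"delta_rot":[0,0,0],"delta_pos":[0,0,0],"grip":-0.5}

```text
clock: 8.5
tool_pos: [0.4293, -0.0035, 0.0162]
ee_rot: [3.141, -0.0, -0.034]
ft_force: [-0.6, 0.1, 2.1]
gripper_width: 0.0298
finger_force: 25.0
```

carry_out:
  series:
    - {"delta_rot":[0,0,0],"delta_pos":[0,0,-1],"grip":-0.5}
    - {"delta_rot":[0,0,0],"delta_pos":[0,0,-1],"grip":-0.5}
    - {"delta_rot":[0,0,0],"delta_pos":[0,0,-1],"grip":-0.5}
    - {"delta_rot":[0,0,0],"delta_pos":[0,0,-1],"grip":-0.5}
    - {"delta_rot":[0,0,0],"delta_pos":[0,0,-1],"grip":-0.5}
    - {"delta_rot":[0,0,0],"delta_pos":[0,0,-1],"grip":-0.5}
    - {"delta_rot":[0,0,0],"delta_pos":[0,0,-1],"grip":-0.5}
    - {"delta_rot":[0,0,0],"delta_pos":[0,0,-1],"grip":-0.5}
    - {"delta_rot":[0,0,0],"delta_pos":[0,0,-1],"grip":-0.5}
    - {"delta_rot":[0,0,0],"delta_pos":[0,0,-1],"grip":-0.5}

```text
clock: 9.75
tool_pos: [0.429, -0.0034, 0.2664]
ee_rot: [-3.142, 0.001, -0.034]
ft_force: [0.4, 0.7, -0.2]
gripper_width: 0.0299
finger_force: 25.0
```

carry_out:
  series:
    - {"delta_rot":[0,0,-0.1],"delta_pos":[0.4,-0.2,-1],"grip":-0.5}
    - {"delta_rot":[0,0,-0.1],"delta_pos":[0.4,-0.2,-1],"grip":-0.5}
    - {"delta_rot":[0,0,-0.1],"delta_pos":[0.4,-0.2,-1],"grip":-0.5}
    - {"delta_rot":[0,0,-0.1],"delta_pos":[0.4,-0.2,-1],"grip":-0.5}
    - {"delta_rot":[0,0,-0.1],"delta_pos":[0.4,-0.2,-1],"grip":-0.5}
    - {"delta_rot":[0,0,0],"delta_pos":[0.4,-0.2,-0.8],"grip":-0.5}
    - {"delta_rot":[0,0,0],"delta_pos":[0.4,0,0],"grip":-0.5}
    - {"delta_rot":[0,0,0],"delta_pos":[0,0,0],"grip":-0.5}
    - {"delta_rot":[0,0,0],"delta_pos":[0,0,0],"grip":-0.5}
    - {"delta_rot":[0,0,0],"delta_pos":[0,0,0],"grip":-0.5}

```text
clock: 11.0
tool_pos: [0.4992, 0.0254, 0.4103]
ee_rot: [3.142, 0.001, 0.001]
ft_force: [0.1, 0.5, -1.0]
gripper_width: 0.0292
finger_force: 25.0
```

Run:
```python
from h import *
print(bot.sense()['clock'],tcp()[:3,3].round(4))
w=cams.grab_frame('wrist'); save(w,'w2.png'); np.savez('w2.npz',**w)
for n,z in [('mag_mouth',.269),('mag_floor',.185),('lever_grip',.295),('chute_lip',.11)]:print(n,[(round(r['p'],2),px(r).round(),at(w,*px(r),z).round(3)) for r in finder.recognise('wrist',n)])
cv2.imwrite('pics/w2b.png',cv2.resize(cv2.imread('pics/w2.png'),(800,600),interpolation=cv2.INTER_CUBIC))
```

```text
11.0 [0.4992 0.0254 0.4103]
mag_mouth [(0.86, array([220.,  97.]), array([0.581, 0.055, 0.269]))]
mag_floor [(0.82, array([218.,  99.]), array([0.581, 0.066, 0.185]))]
lever_grip [(0.93, array([102.,  96.]), array([0.581, 0.147, 0.295])), (0.64, array([354.,  61.]), array([ 0.607, -0.051,  0.295]))]
chute_lip [(0.91, array([221.,  93.]), array([0.591, 0.069, 0.11 ]))]
```

View pics/w2b.png

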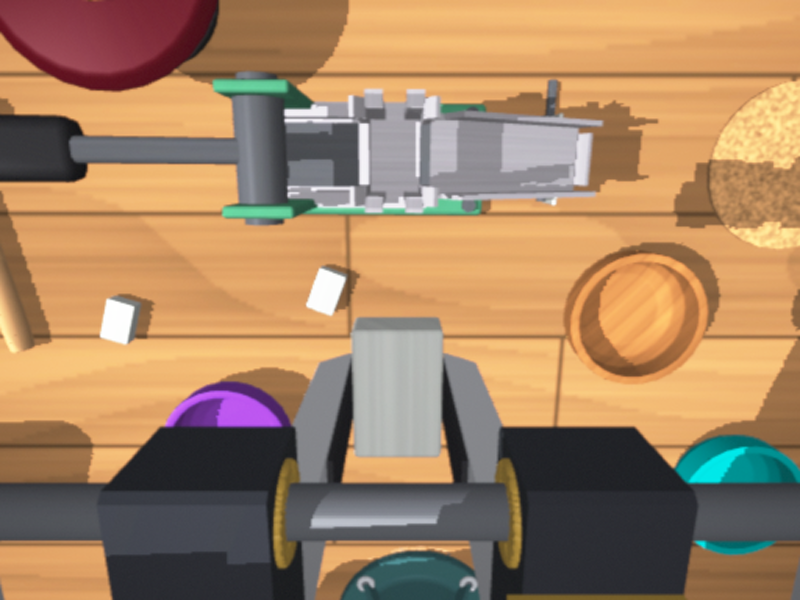

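The magazine's posts are at about (372..413, 95..203), the chute runs right to its lip at about (584,158), and the lever grip is at (40,148). The held blank sits straight in the jaws. Next I'll fit the press pose by overlay.

```bash
cat >> h.py <<'E'
def presspts(x,y,yaw):
    c,s=np.cos(yaw),np.sin(yaw)
    def W(p): return np.array([x+c*p[0]-s*p[1],y+s*p[0]+c*p[1],p[2]])
    return W
def overlay(f,x,y,yaw,crop,k,name):
    W=presspts(x,y,yaw); r0,r1,c0,c1=crop
    im=cv2.resize(cv2.cvtColor(f['pixels'],cv2.COLOR_RGB2BGR)[r0:r1,c0:c1],None,fx=k,fy=k,interpolation=cv2.INTER_CUBIC)
    def P(p): return tuple(int(q) for q in ((proj(f,W(p))-[c0,r0]+.5)*k))
    def poly(ps,col): cv2.polylines(im,[np.array([P(p) for p in ps])],True,col,1,cv2.LINE_AA)
    q=lambda a,b,z:[(a,b,z),(a,-b,z),(-a,-b,z),(-a,b,z)]
    poly(q(.0305,.0225,.269),(0,0,255)); poly(q(.0245,.0165,.261),(0,255,255))
    n=.024; poly([(.0245,-.152,.110),(-.0245,-.152,.110),(-.0245,-.022,.185),(.0245,-.022,.185)],(255,0,0))
    poly([(.0245,-.140,.131),(-.0245,-.140,.131),(-.0245,-.010,.206),(.0245,-.010,.206)],(255,0,255))
    poly([(.055,-.09,.018),(-.055,-.09,.018),(-.055,.125,.018),(.055,.125,.018)],(255,255,255))
    cv2.imwrite('pics/'+name,im)
E
python3 - <<'E'
from h import *
f=dict(np.load('w2.npz'))
print(at(f,252.8,96,.269), at(f,373,100,.115), at(f,25,95,.295))
# green mask of foot+cheeks edge hints
overlay(f,.583,.028,-.02,(40,150,130,400),2.9,'ov1.png')
E
```

```text
[0.58187497 0.02719473 0.269     ] [ 0.58238517 -0.12932043  0.115     ] [0.58145796 0.20774209 0.295     ]
```

View pics/ov1.png

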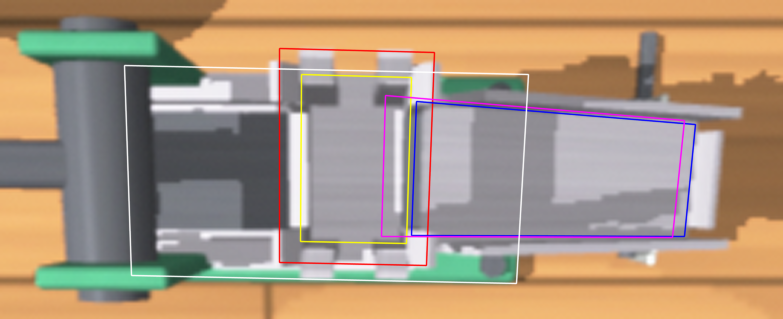

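Run:
```python
from h import *
f=dict(np.load('w2.npz')); T=np.array([.4992,.0254,.4103])
for a in (.023,-.023):
  for b in (.015,-.015):
    print(a,b,'top',proj(f,T+[a,b,.002]).round(1),'bot',proj(f,T+[a,b,-.016]).round(1))
im=cv2.cvtColor(f['pixels'],cv2.COLOR_RGB2BGR)
for a in (.023,-.023):
  for b in (.015,-.015): 
    for z in (.002,-.016): cv2.circle(im,tuple(int(round(v*1)) for v in proj(f,T+[a,b,z])),1,(0,0,255),-1)
cv2.imwrite('pics/hb.png',cv2.resize(im[190:310,200:310],None,fx=5,fy=5,interpolation=cv2.INTER_NEAREST))
overlay(f,.5806,.028,-.006,(40,150,130,400),2.9,'ov2.png')
a=cv2.imread('pics/hb.png'); b=cv2.imread('pics/ov2.png'); a=cv2.resize(a,None,fx=.45,fy=.45); c=np.zeros((a.shape[0]+b.shape[0],max(a.shape[1],b.shape[1]),3),np.uint8); c[:b.shape[0],:b.shape[1]]=b; c[b.shape[0]:,:a.shape[1]]=a; cv2.imwrite('pics/c2.png',c)
```

```text
0.023 0.015 top [225.6 209.5] bot [228.2 200.2]
0.023 -0.015 top [285.3 209.6] bot [282.4 200.2]
-0.023 0.015 top [227.3 291.6] bot [229.6 275.7]
-0.023 -0.015 top [283.2 291.7] bot [280.6 275.7]
```

View pics/c2.png

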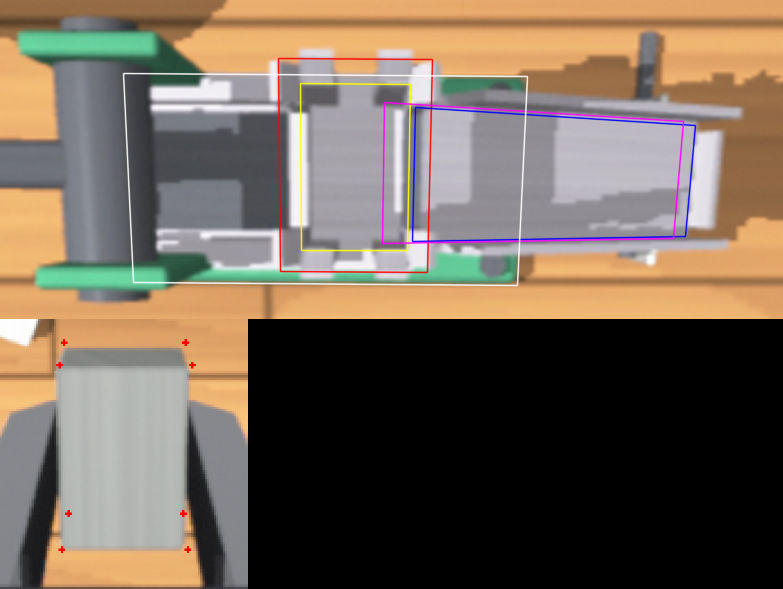

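carry_out:
  series:
    - {"delta_rot":[0,0,0.02],"delta_pos":[0.8,-0.025,0],"grip":-0.5}
    - {"delta_rot":[0,0,0.02],"delta_pos":[0.8,-0.025,0],"grip":-0.5}
    - {"delta_rot":[0,0,0.02],"delta_pos":[0.8,-0.025,0],"grip":-0.5}
    - {"delta_rot":[0,0,0.02],"delta_pos":[0.8,-0.025,0],"grip":-0.5}
    - {"delta_rot":[0,0,0.02],"delta_pos":[0.09,0,0.8],"grip":-0.5}
    - {"delta_rot":[0,0,0],"delta_pos":[0,0,0.8],"grip":-0.5}
    - {"delta_rot":[0,0,0],"delta_pos":[0,0,0.8],"grip":-0.5}
    - {"delta_rot":[0,0,0],"delta_pos":[0,0,0.8],"grip":-0.5}
    - {"delta_rot":[0,0,0],"delta_pos":[0,0,0.8],"grip":-0.5}
    - {"delta_rot":[0,0,0],"delta_pos":[0,0,0.8],"grip":-0.5}

```text
clock: 12.5
tool_pos: [0.5818, 0.028, 0.2903]
ee_rot: [3.141, 0.0, -0.006]
ft_force: [0.1, -0.1, -0.6]
gripper_width: 0.0299
finger_force: 25.0
```

Run:
```python
from h import *
T=tcp(); print(T.round(4))
f=cams.grab_frame('wrist'); np.savez('w3.npz',**f)
overlay(f,.581,.028,-.006,(120,330,150,370),3.2,'ov3.png')
```

```text
[[ 1.000e+00 -5.800e-03 -0.000e+00  5.818e-01]
 [-5.800e-03 -1.000e+00 -1.000e-04  2.800e-02]
 [-0.000e+00  1.000e-04 -1.000e+00  2.903e-01]
 [ 0.000e+00  0.000e+00  0.000e+00  1.000e+00]]
```

View pics/ov3.png

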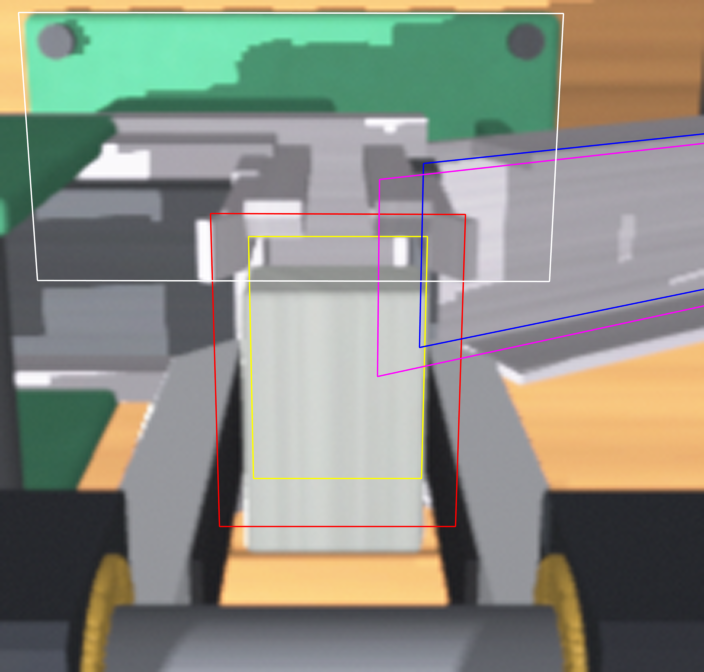

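carry_out:
  series:
    - {"delta_rot":[0,0,0],"delta_pos":[0,0.02,0.2],"grip":-0.5}
    - {"delta_rot":[0,0,0],"delta_pos":[0,0,0.2],"grip":-0.5}
    - {"delta_rot":[0,0,0],"delta_pos":[0,0,0.2],"grip":-0.5}
    - {"delta_rot":[0,0,0],"delta_pos":[0,0,0.2],"grip":-0.5}
    - {"delta_rot":[0,0,0],"delta_pos":[0,0,0.2],"grip":-0.5}
    - {"delta_rot":[0,0,0],"delta_pos":[0,0,0.2],"grip":-0.5}
    - {"delta_rot":[0,0,0],"delta_pos":[0,0,0.2],"grip":-0.5}
    - {"delta_rot":[0,0,0],"delta_pos":[0,0,0.2],"grip":-0.5}
    - {"delta_rot":[0,0,0],"delta_pos":[0,0,0],"grip":-0.5}
    - {"delta_rot":[0,0,0],"delta_pos":[0,0,0],"grip":-0.5}

```text
clock: 13.8
tool_pos: [0.582, 0.0275, 0.2511]
ee_rot: [3.142, -0.0, -0.006]
ft_force: [-0.4, -0.1, -0.3]
gripper_width: 0.0295
finger_force: 25.0
```

carry_out:
  series:
    - {"delta_rot":[0,0,0],"delta_pos":[0,0,0],"grip":-0.15}
    - {"delta_rot":[0,0,0],"delta_pos":[0,0,0],"grip":-0.15}
    - {"delta_rot":[0,0,0],"delta_pos":[0,0,0],"grip":-0.15}
    - {"delta_rot":[0,0,0],"delta_pos":[0,0,-0.7],"grip":-0.15}
    - {"delta_rot":[0,0,0],"delta_pos":[0,0,-0.9],"grip":-0.15}
    - {"delta_rot":[0,0,0],"delta_pos":[0,0,-1],"grip":-0.15}
    - {"delta_rot":[0,0,0],"delta_pos":[0,0,-1],"grip":-0.15}
    - {"delta_rot":[0,0,0],"delta_pos":[-1,0,0],"grip":0.3}
    - {"delta_rot":[0,0,0],"delta_pos":[-1,0,0],"grip":0.3}
    - {"delta_rot":[0,0,0],"delta_pos":[-1,0,0],"grip":0.3}

```text
clock: 15.05
tool_pos: [0.5064, 0.0279, 0.3426]
ee_rot: [3.141, -0.002, -0.006]
ft_force: [-1.2, 0.5, -0.2]
gripper_width: 0.0607
finger_force: 0.0
```

carry_out:
  series:
    - {"delta_rot":[0,0,0],"delta_pos":[-0.6,-0.6,0],"grip":0.3}
    - {"delta_rot":[0,0,0],"delta_pos":[-0.6,-0.6,0],"grip":0.3}
    - {"delta_rot":[0,0,0],"delta_pos":[-0.6,-0.6,0],"grip":0.3}
    - {"delta_rot":[0,0,0],"delta_pos":[-0.6,-0.6,0],"grip":0.3}
    - {"delta_rot":[0,0,0],"delta_pos":[-0.6,-0.6,0],"grip":0.3}
    - {"delta_rot":[0,0,0],"delta_pos":[-0.6,-0.6,0],"grip":0.3}
    - {"delta_rot":[0,0,0],"delta_pos":[-0.6,-0.6,0],"grip":0.3}
    - {"delta_rot":[0,0,0],"delta_pos":[-0.6,-0.6,0],"grip":0.3}
    - {"delta_rot":[0,0,0],"delta_pos":[0,0,0],"grip":0.3}
    - {"delta_rot":[0,0,0],"delta_pos":[0,0,0],"grip":0.3}

```text
clock: 16.3
tool_pos: [0.3877, 0.1486, 0.3409]
ee_rot: [3.141, -0.0, -0.006]
ft_force: [-0.0, -0.2, -0.6]
gripper_width: 0.0613
finger_force: 0.0
```

Run:
```python
from h import *
print(bot.sense()['clock'],tcp()[:3,3].round(4))
f=cams.grab_frame('wrist'); print(blanks(f),blanks(f,.203))
f=cams.grab_frame('scene'); np.savez('s3.npz',**f)
```

```text
16.3 [0.3877 0.1486 0.3409]
[(410, 333, 46, 30, -18), (444, 104, 46, 31, -21)] [(429, 263, 29, 19, -18), (450, 121, 28, 19, -21)]
```

carry_out:
  series:
    - {"delta_rot":[0,0,0],"delta_pos":[0.75,0.6,0.9],"grip":0.3}
    - {"delta_rot":[0,0,0],"delta_pos":[0.75,0.6,0.9],"grip":0.3}
    - {"delta_rot":[0,0,0],"delta_pos":[0.76,0.59,0.9],"grip":0.3}
    - {"delta_rot":[0,0,0.86],"delta_pos":[0,0,1],"grip":0.3}
    - {"delta_rot":[0,0,0.86],"delta_pos":[0,0,1],"grip":0.3}
    - {"delta_rot":[0,0,0.86],"delta_pos":[0,0,1],"grip":0.3}
    - {"delta_rot":[0,0,0.86],"delta_pos":[0,0,1],"grip":0.3}
    - {"delta_rot":[0,0,0.86],"delta_pos":[0,0,1],"grip":0.3}
    - {"delta_rot":[0,0,0.87],"delta_pos":[0,0,1],"grip":0.3}
    - {"delta_rot":[0,0,0],"delta_pos":[0,0,1],"grip":0.3}

```text
clock: 17.65
tool_pos: [0.4441, 0.1028, 0.0974]
ee_rot: [3.141, 0.0, -0.368]
ft_force: [-1.2, 0.1, -0.6]
gripper_width: 0.0608
finger_force: 0.0
```

carry_out:
  series:
    - {"delta_rot":[0,0,0],"delta_pos":[0,0,0.9],"grip":0.3}
    - {"delta_rot":[0,0,0],"delta_pos":[0,0,0.9],"grip":0.3}
    - {"delta_rot":[0,0,0],"delta_pos":[0,0,0.8],"grip":0.3}
    - {"delta_rot":[0,0,0],"delta_pos":[0,0,0.7],"grip":0.3}
    - {"delta_rot":[0,0,0],"delta_pos":[0,0,0],"grip":0.3}
    - {"delta_rot":[0,0,0],"delta_pos":[0,0,0],"grip":-0.5}
    - {"delta_rot":[0,0,0],"delta_pos":[0,0,0],"grip":-0.5}
    - {"delta_rot":[0,0,0],"delta_pos":[0,0,0],"grip":-0.5}
    - {"delta_rot":[0,0,0],"delta_pos":[0,0,0],"grip":-0.5}
    - {"delta_rot":[0,0,0],"delta_pos":[0,0,0],"grip":-0.5}

```text
clock: 18.9
tool_pos: [0.4439, 0.1034, 0.0161]
ee_rot: [3.141, -0.0, -0.367]
ft_force: [-1.0, -0.7, 0.4]
gripper_width: 0.0299
finger_force: 25.0
```

carry_out:
  series:
    - {"delta_rot":[0,0,0],"delta_pos":[0,0,-1],"grip":-0.5}
    - {"delta_rot":[0,0,-0.575],"delta_pos":[0,0,-1],"grip":-0.5}
    - {"delta_rot":[0,0,-0.575],"delta_pos":[0,0,-1],"grip":-0.5}
    - {"delta_rot":[0,0,-0.575],"delta_pos":[0,0,-1],"grip":-0.5}
    - {"delta_rot":[0,0,-0.575],"delta_pos":[0,0,-1],"grip":-0.5}
    - {"delta_rot":[0,0,-0.575],"delta_pos":[0,0,-1],"grip":-0.5}
    - {"delta_rot":[0,0,-0.575],"delta_pos":[0,0,-1],"grip":-0.5}
    - {"delta_rot":[0,0,-0.575],"delta_pos":[0,0,-1],"grip":-0.5}
    - {"delta_rot":[0,0,-0.575],"delta_pos":[0,0,-1],"grip":-0.5}
    - {"delta_rot":[0,0,-0.575],"delta_pos":[0,0,-1],"grip":-0.5}

```text
clock: 20.15
tool_pos: [0.4436, 0.1036, 0.2665]
ee_rot: [3.142, 0.0, -0.004]
ft_force: [-1.1, 0.0, -0.8]
gripper_width: 0.0296
finger_force: 25.0
```

carry_out:
  series:
    - {"delta_rot":[0,0,0],"delta_pos":[0,0,-1],"grip":-0.5}
    - {"delta_rot":[0,0,0],"delta_pos":[0,0,-1],"grip":-0.5}
    - {"delta_rot":[0,0,0],"delta_pos":[0,0,-1],"grip":-0.5}
    - {"delta_rot":[0,0,0],"delta_pos":[0.9,0.5,0],"grip":-0.5}
    - {"delta_rot":[0,0,0],"delta_pos":[0.9,0.5,0],"grip":-0.5}
    - {"delta_rot":[0,0,0],"delta_pos":[0.9,0.5,0],"grip":-0.5}
    - {"delta_rot":[0,0,0],"delta_pos":[0.9,0.5,0],"grip":-0.5}
    - {"delta_rot":[0,0,0],"delta_pos":[0.9,0.5,0],"grip":-0.5}
    - {"delta_rot":[0,0,0],"delta_pos":[1,0.5,0],"grip":-0.5}
    - {"delta_rot":[0,0,0],"delta_pos":[0,0,0],"grip":-0.5}

```text
clock: 21.4
tool_pos: [0.5817, 0.027, 0.3391]
ee_rot: [-3.142, 0.003, -0.007]
ft_force: [0.7, 0.3, -1.1]
gripper_width: 0.0298
finger_force: 25.0
```

carry_out:
  series:
    - {"delta_rot":[0,0,0],"delta_pos":[0,-0.02,0.7],"grip":-0.5}
    - {"delta_rot":[0,0,0],"delta_pos":[0,0,0.6],"grip":-0.5}
    - {"delta_rot":[0,0,0],"delta_pos":[0,0,0.5],"grip":-0.5}
    - {"delta_rot":[0,0,0],"delta_pos":[0,0,0.3],"grip":-0.5}
    - {"delta_rot":[0,0,0],"delta_pos":[0,0,0.3],"grip":-0.5}
    - {"delta_rot":[0,0,0],"delta_pos":[0,0,0.3],"grip":-0.5}
    - {"delta_rot":[0,0,0],"delta_pos":[0,0,0.3],"grip":-0.5}
    - {"delta_rot":[0,0,0],"delta_pos":[0,0,0.3],"grip":-0.5}
    - {"delta_rot":[0,0,0],"delta_pos":[0,0,0.2],"grip":-0.5}
    - {"delta_rot":[0,0,0],"delta_pos":[0,0,0],"grip":-0.5}

```text
clock: 22.65
tool_pos: [0.5807, 0.0283, 0.2528]
ee_rot: [3.142, 0.001, -0.005]
ft_force: [-0.7, 0.2, -0.8]
gripper_width: 0.0298
finger_force: 25.0
```

carry_out:
  series:
    - {"delta_rot":[0,0,0],"delta_pos":[0,0,0],"grip":-0.15}
    - {"delta_rot":[0,0,0],"delta_pos":[0,0,0],"grip":-0.15}
    - {"delta_rot":[0,0,0],"delta_pos":[0,0,0],"grip":-0.15}
    - {"delta_rot":[0,0,0],"delta_pos":[0,0,-0.7],"grip":-0.15}
    - {"delta_rot":[0,0,0],"delta_pos":[0,0,-0.9],"grip":-0.15}
    - {"delta_rot":[0,0,0],"delta_pos":[0,0,-1],"grip":-0.15}
    - {"delta_rot":[0,0,0],"delta_pos":[0,0,-1],"grip":-0.15}
    - {"delta_rot":[0,0,0],"delta_pos":[-1,0,0],"grip":0.3}
    - {"delta_rot":[0,0,0],"delta_pos":[-1,0,0],"grip":0.3}
    - {"delta_rot":[0,0,0],"delta_pos":[-1,0,0],"grip":0.3}

```text
clock: 23.9
tool_pos: [0.5054, 0.0287, 0.3452]
ee_rot: [3.141, -0.002, -0.005]
ft_force: [0.1, 0.0, 1.0]
gripper_width: 0.0606
finger_force: 0.0
```

carry_out:
  series:
    - {"delta_rot":[0,0,0],"delta_pos":[-0.6,-1,0],"grip":0.3}
    - {"delta_rot":[0,0,0],"delta_pos":[-0.6,-1,0],"grip":0.3}
    - {"delta_rot":[0,0,0],"delta_pos":[-0.6,-1,0],"grip":0.3}
    - {"delta_rot":[0,0,0],"delta_pos":[-0.6,-1,0],"grip":0.3}
    - {"delta_rot":[0,0,0],"delta_pos":[-0.6,-1,0],"grip":0.3}
    - {"delta_rot":[0,0,0],"delta_pos":[-0.6,-1,0],"grip":0.3}
    - {"delta_rot":[0,0,0],"delta_pos":[-0.6,-1,0],"grip":0.3}
    - {"delta_rot":[0,0,0],"delta_pos":[-0.6,-1,0],"grip":0.3}
    - {"delta_rot":[0,0,0],"delta_pos":[-0.6,-1,0],"grip":0.3}
    - {"delta_rot":[0,0,0],"delta_pos":[0,0,0],"grip":0.3}

```text
clock: 25.15
tool_pos: [0.3716, 0.2555, 0.3451]
ee_rot: [-3.141, -0.002, -0.002]
ft_force: [0.2, -1.1, 0.1]
gripper_width: 0.0614
finger_force: 0.0
```

Run:
```python
from h import *
print(bot.sense()['clock'],tcp().round(4))
f=cams.grab_frame('wrist'); print(blanks(f))
for n,z in [('lever_grip',.295)]:print(n,[(round(r['p'],2),px(r).round(),at(f,*px(r),z).round(3)) for r in finder.recognise('wrist',n)])
f=cams.grab_frame('top'); print(blanks(f))
```

```text
25.15 [[ 1.     -0.0023  0.0022  0.3716]
 [-0.0023 -1.      0.0011  0.2555]
 [ 0.0021 -0.0011 -1.      0.3451]
 [ 0.      0.      0.      1.    ]]
[(410, 333, 46, 30, -17)]
lever_grip []
[(375, -461, 37, 34, 15), (619, 498, 58, 23, -80), (634, 40, 42, 31, 7), (984, 225, 46, 39, 89), (1209, -190, 51, 38, 41), (1256, -591, 45, 31, 68)]
```

carry_out:
  series:
    - {"delta_rot":[0,0,0],"delta_pos":[0.385,-0.775,0.8],"grip":0.3}
    - {"delta_rot":[0,0,0],"delta_pos":[0.385,-0.775,0.8],"grip":0.3}
    - {"delta_rot":[0,0,0],"delta_pos":[0.385,-0.775,0.8],"grip":0.3}
    - {"delta_rot":[0,0,0],"delta_pos":[0.385,-0.775,0.8],"grip":0.3}
    - {"delta_rot":[0,0,0.72],"delta_pos":[0,0,1],"grip":0.3}
    - {"delta_rot":[0,0,0.72],"delta_pos":[0,0,1],"grip":0.3}
    - {"delta_rot":[0,0,0.72],"delta_pos":[0,0,1],"grip":0.3}
    - {"delta_rot":[0,0,0.72],"delta_pos":[0,0,1],"grip":0.3}
    - {"delta_rot":[0,0,0.72],"delta_pos":[0,0,1],"grip":0.3}
    - {"delta_rot":[0,0,0.72],"delta_pos":[0,0,1],"grip":0.3}

```text
clock: 26.55
tool_pos: [0.4121, 0.3306, 0.1128]
ee_rot: [3.141, -0.0, -0.311]
ft_force: [0.5, 0.9, -0.1]
gripper_width: 0.0614
finger_force: 0.0
```

carry_out:
  series:
    - {"delta_rot":[0,0,0],"delta_pos":[0,0,1],"grip":0.3}
    - {"delta_rot":[0,0,0],"delta_pos":[0,0,1],"grip":0.3}
    - {"delta_rot":[0,0,0],"delta_pos":[0,0,1],"grip":0.3}
    - {"delta_rot":[0,0,0],"delta_pos":[0,0,0.6],"grip":0.3}
    - {"delta_rot":[0,0,0],"delta_pos":[0,0,0.36],"grip":0.3}
    - {"delta_rot":[0,0,0],"delta_pos":[0,0,0],"grip":0.3}
    - {"delta_rot":[0,0,0],"delta_pos":[0,0,0],"grip":-0.5}
    - {"delta_rot":[0,0,0],"delta_pos":[0,0,0],"grip":-0.5}
    - {"delta_rot":[0,0,0],"delta_pos":[0,0,0],"grip":-0.5}
    - {"delta_rot":[0,0,0],"delta_pos":[0,0,0],"grip":-0.5}

```text
clock: 27.8
tool_pos: [0.4111, 0.3317, 0.0146]
ee_rot: [-3.141, -0.0, -0.307]
ft_force: [0.0, -0.5, -0.3]
gripper_width: 0.0296
finger_force: 25.0
```

carry_out:
  series:
    - {"delta_rot":[0,0,0],"delta_pos":[0,0,-1],"grip":-0.5}
    - {"delta_rot":[0,0,-0.48],"delta_pos":[0,0,-1],"grip":-0.5}
    - {"delta_rot":[0,0,-0.48],"delta_pos":[0,0,-1],"grip":-0.5}
    - {"delta_rot":[0,0,-0.48],"delta_pos":[0,0,-1],"grip":-0.5}
    - {"delta_rot":[0,0,-0.48],"delta_pos":[0,0,-1],"grip":-0.5}
    - {"delta_rot":[0,0,-0.48],"delta_pos":[0,0,-1],"grip":-0.5}
    - {"delta_rot":[0,0,-0.48],"delta_pos":[0,0,-1],"grip":-0.5}
    - {"delta_rot":[0,0,-0.48],"delta_pos":[0,0,-1],"grip":-0.5}
    - {"delta_rot":[0,0,-0.48],"delta_pos":[0,0,-1],"grip":-0.5}
    - {"delta_rot":[0,0,-0.48],"delta_pos":[0,0,-1],"grip":-0.5}

```text
clock: 29.05
tool_pos: [0.4109, 0.3316, 0.2649]
ee_rot: [3.141, 0.0, -0.004]
ft_force: [0.0, 0.6, -0.5]
gripper_width: 0.0295
finger_force: 25.0
```

carry_out:
  series:
    - {"delta_rot":[0,0,0],"delta_pos":[0,0,-1],"grip":-0.5}
    - {"delta_rot":[0,0,0],"delta_pos":[0,0,-1],"grip":-0.5}
    - {"delta_rot":[0,0,0],"delta_pos":[0,0,-1],"grip":-0.5}
    - {"delta_rot":[0,0,0],"delta_pos":[0.5,0.9,-0.4],"grip":-0.5}
    - {"delta_rot":[0,0,0],"delta_pos":[0.5,0.9,0],"grip":-0.5}
    - {"delta_rot":[0,0,0],"delta_pos":[0.5,0.9,0],"grip":-0.5}
    - {"delta_rot":[0,0,0],"delta_pos":[0.5,0.9,0],"grip":-0.5}
    - {"delta_rot":[0,0,0],"delta_pos":[0.5,0.9,0],"grip":-0.5}
    - {"delta_rot":[0,0,0],"delta_pos":[0.5,0.9,0],"grip":-0.5}
    - {"delta_rot":[0,0,0],"delta_pos":[0.5,0.9,0],"grip":-0.5}

```text
clock: 30.3
tool_pos: [0.498, 0.173, 0.3491]
ee_rot: [3.141, 0.001, -0.005]
ft_force: [-0.1, 0.4, -1.0]
gripper_width: 0.0298
finger_force: 25.0
```

carry_out:
  series:
    - {"delta_rot":[0,0,0],"delta_pos":[0.48,0.84,0],"grip":-0.5}
    - {"delta_rot":[0,0,0],"delta_pos":[0.48,0.84,0],"grip":-0.5}
    - {"delta_rot":[0,0,0],"delta_pos":[0.48,0.84,0],"grip":-0.5}
    - {"delta_rot":[0,0,0],"delta_pos":[0.48,0.84,0],"grip":-0.5}
    - {"delta_rot":[0,0,0],"delta_pos":[0.48,0.84,0],"grip":-0.5}
    - {"delta_rot":[0,0,0],"delta_pos":[0.48,0.84,0],"grip":-0.5}
    - {"delta_rot":[0,0,0],"delta_pos":[0.48,0.82,0],"grip":-0.5}
    - {"delta_rot":[0,0,0],"delta_pos":[0,0,0],"grip":-0.5}
    - {"delta_rot":[0,0,0],"delta_pos":[0,0,0],"grip":-0.5}
    - {"delta_rot":[0,0,0],"delta_pos":[0,0,0],"grip":-0.5}

```text
clock: 31.55
tool_pos: [0.5807, 0.0275, 0.3498]
ee_rot: [-3.141, -0.0, -0.004]
ft_force: [0.1, -0.6, 0.3]
gripper_width: 0.0298
finger_force: 25.0
```

carry_out:
  series:
    - {"delta_rot":[0,0,0],"delta_pos":[0.06,-0.01,0.8],"grip":-0.5}
    - {"delta_rot":[0,0,0],"delta_pos":[0,0,0.8],"grip":-0.5}
    - {"delta_rot":[0,0,0],"delta_pos":[0,0,0.6],"grip":-0.5}
    - {"delta_rot":[0,0,0],"delta_pos":[0,0,0.3],"grip":-0.5}
    - {"delta_rot":[0,0,0],"delta_pos":[0,0,0.3],"grip":-0.5}
    - {"delta_rot":[0,0,0],"delta_pos":[0,0,0.3],"grip":-0.5}
    - {"delta_rot":[0,0,0],"delta_pos":[0,0,0.3],"grip":-0.5}
    - {"delta_rot":[0,0,0],"delta_pos":[0,0,0.3],"grip":-0.5}
    - {"delta_rot":[0,0,0],"delta_pos":[0,0,0],"grip":-0.5}
    - {"delta_rot":[0,0,0],"delta_pos":[0,0,0],"grip":-0.5}

```text
clock: 32.8
tool_pos: [0.5825, 0.027, 0.2572]
ee_rot: [3.141, -0.0, -0.005]
ft_force: [-0.3, -0.5, 0.0]
gripper_width: 0.0298
finger_force: 25.0
```

carry_out:
  series:
    - {"delta_rot":[0,0,0],"delta_pos":[0,0,0],"grip":-0.15}
    - {"delta_rot":[0,0,0],"delta_pos":[0,0,0],"grip":-0.15}
    - {"delta_rot":[0,0,0],"delta_pos":[0,0,0],"grip":-0.15}
    - {"delta_rot":[0,0,0],"delta_pos":[0,0,-0.7],"grip":-0.15}
    - {"delta_rot":[0,0,0],"delta_pos":[0,0,-0.9],"grip":-0.15}
    - {"delta_rot":[0,0,0],"delta_pos":[0,0,-1],"grip":-0.15}
    - {"delta_rot":[0,0,0],"delta_pos":[0,0,-1],"grip":-1}
    - {"delta_rot":[0,0,0],"delta_pos":[-1,-0.9,-1],"grip":-1}
    - {"delta_rot":[0,0,0],"delta_pos":[-1,-0.9,0],"grip":-1}
    - {"delta_rot":[0,0,0],"delta_pos":[-1,-0.9,0],"grip":-1}

```text
clock: 34.05
tool_pos: [0.5073, 0.0955, 0.3741]
ee_rot: [-3.141, -0.003, -0.006]
ft_force: [0.3, 0.4, -0.5]
gripper_width: 0.0036
finger_force: 0.0
```

carry_out:
  series:
    - {"delta_rot":[0,0,0],"delta_pos":[0,-0.9,0],"grip":-1}
    - {"delta_rot":[0,0,0],"delta_pos":[0,-0.9,0],"grip":-1}
    - {"delta_rot":[0,0,0],"delta_pos":[0,-0.9,0],"grip":-1}
    - {"delta_rot":[0,0,0],"delta_pos":[0,0,0],"grip":-1}
    - {"delta_rot":[0,0,0],"delta_pos":[0,0,0],"grip":-1}
    - {"delta_rot":[0,0,0],"delta_pos":[0,0,0],"grip":-1}
    - {"delta_rot":[0,0,0],"delta_pos":[0,0,0],"grip":-1}
    - {"delta_rot":[0,0,0],"delta_pos":[0,0,0],"grip":-1}
    - {"delta_rot":[0,0,0],"delta_pos":[0,0,0],"grip":-1}
    - {"delta_rot":[0,0,0],"delta_pos":[0,0,0],"grip":-1}

```text
clock: 35.3
tool_pos: [0.5082, 0.1623, 0.3719]
ee_rot: [3.141, 0.0, -0.006]
ft_force: [0.6, -0.1, -0.6]
gripper_width: 0.0003
finger_force: 0.0
```

Run:
```python
from h import *
print(bot.sense()['clock'],tcp().round(4)[:3,3])
f=cams.grab_frame('wrist'); save(f,'w4.png')
for n,z in [('lever_grip',.295)]:print(n,[(round(r['p'],2),px(r).round(),at(f,*px(r),z).round(3)) for r in finder.recognise('wrist',n)])
d=(f['pixels'].max(2)<60).astype(np.uint8); k,l,s,c=cv2.connectedComponentsWithStats(d)
for i in range(1,k):
    if s[i,4]>300: print(s[i],c[i].round(),at(f,*c[i],.29).round(3))
cv2.imwrite('pics/w4b.png',cv2.resize(cv2.imread('pics/w4.png'),(800,600),interpolation=cv2.INTER_CUBIC))
```

```text
35.3 [0.5082 0.1623 0.3719]
lever_grip [(0.87, array([201., 106.]), array([0.582, 0.199, 0.295]))]
[  88   83  123   48 4816] [152. 107.] [0.582 0.234 0.29 ]
[ 139  274  108   41 3837] [198. 294.] [0.434 0.209 0.29 ]
[  261   274   110   106 10467] [315. 328.] [0.403 0.113 0.29 ]
[ 142  355  106   29 2825] [196. 370.] [0.361 0.214 0.29 ]
```

View pics/w4b.png

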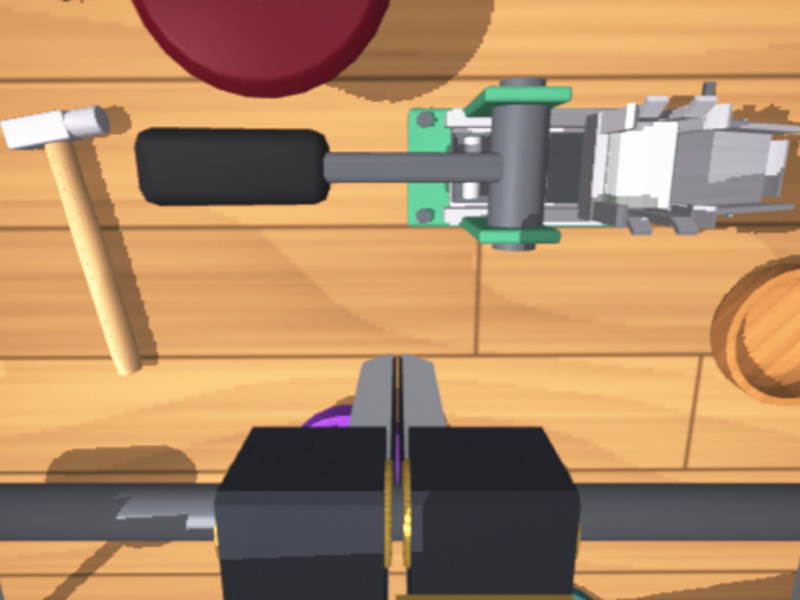

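The topmost blank shows bright in the magazine at (640,165) in the enlarged view. The lever grip is centred at (232,166), which is about (0.582, 0.234) in the world. I'll press the lever next.

carry_out:
  series:
    - {"delta_rot":[0,0,0],"delta_pos":[0.735,-0.75,0],"grip":-1}
    - {"delta_rot":[0,0,0],"delta_pos":[0.735,-0.75,0],"grip":-1}
    - {"delta_rot":[0,0,0],"delta_pos":[0.735,-0.75,0],"grip":-1}
    - {"delta_rot":[0,0,0],"delta_pos":[0.735,-0.75,0],"grip":-1}
    - {"delta_rot":[0,0,0],"delta_pos":[0,0,0.5],"grip":-1}
    - {"delta_rot":[0,0,0],"delta_pos":[0,0,0.5],"grip":-1}
    - {"delta_rot":[0,0,0],"delta_pos":[0,0,0.5],"grip":-1}
    - {"delta_rot":[0,0,0],"delta_pos":[0,0,0.5],"grip":-1}
    - {"delta_rot":[0,0,0],"delta_pos":[0,0,0.15],"grip":-1}
    - {"delta_rot":[0,0,0],"delta_pos":[0,0,0],"grip":-1}

```text
clock: 36.65
tool_pos: [0.5819, 0.2368, 0.3181]
ee_rot: [3.141, 0.0, -0.006]
ft_force: [-0.2, -0.1, -0.6]
gripper_width: 0.0007
finger_force: 0.0
```

carry_out:
  series:
    - {"delta_rot":[0,0,0],"delta_pos":[0,0,0.4],"grip":-1}
    - {"delta_rot":[0,0,0],"delta_pos":[0,0,0.4],"grip":-1}
    - {"delta_rot":[0,0,0],"delta_pos":[0,0,0.4],"grip":-1}
    - {"delta_rot":[0,0,0],"delta_pos":[0,0,0.4],"grip":-1}
    - {"delta_rot":[0,0,0],"delta_pos":[0,0,0.4],"grip":-1}
    - {"delta_rot":[0,0,0],"delta_pos":[0,0,0.4],"grip":-1}
    - {"delta_rot":[0,0,0],"delta_pos":[0,0,0.4],"grip":-1}
    - {"delta_rot":[0,0,0],"delta_pos":[0,0,0.4],"grip":-1}
    - {"delta_rot":[0,0,0],"delta_pos":[0,0,0.2],"grip":-1}
    - {"delta_rot":[0,0,0],"delta_pos":[0,0,0],"grip":-1}

```text
clock: 37.9
tool_pos: [0.5831, 0.2359, 0.2384]
ee_rot: [3.141, -0.008, -0.007]
ft_force: [-2.0, -2.9, 15.0]
gripper_width: 0.0005
finger_force: 6.3
```

carry_out:
  series:
    - {"delta_rot":[0,0,0],"delta_pos":[0,0,0.2],"grip":-1}
    - {"delta_rot":[0,0,0],"delta_pos":[0,0,0.2],"grip":-1}
    - {"delta_rot":[0,0,0],"delta_pos":[0,0,0.1],"grip":-1}
    - {"delta_rot":[0,0,0],"delta_pos":[0,0,0],"grip":-1}
    - {"delta_rot":[0,0,0],"delta_pos":[0,0,0],"grip":-1}
    - {"delta_rot":[0,0,0],"delta_pos":[0,0,0],"grip":-1}
    - {"delta_rot":[0,0,0],"delta_pos":[0,0,0],"grip":-1}
    - {"delta_rot":[0,0,0],"delta_pos":[0,0,0],"grip":-1}
    - {"delta_rot":[0,0,0],"delta_pos":[0,0,0],"grip":-1}
    - {"delta_rot":[0,0,0],"delta_pos":[0,0,0],"grip":-1}

```text
clock: 39.15
tool_pos: [0.584, 0.2366, 0.2273]
ee_rot: [-3.14, -0.011, -0.006]
ft_force: [-2.3, -2.1, 16.6]
gripper_width: 0.0004
finger_force: 6.7
```

carry_out:
  series:
    - {"delta_rot":[0,0,0],"delta_pos":[0,0,0.15],"grip":-1}
    - {"delta_rot":[0,0,0],"delta_pos":[0,0,0.15],"grip":-1}
    - {"delta_rot":[0,0,0],"delta_pos":[0,0,0],"grip":-1}
    - {"delta_rot":[0,0,0],"delta_pos":[0,0,0],"grip":-1}
    - {"delta_rot":[0,0,0],"delta_pos":[0,0,0],"grip":-1}
    - {"delta_rot":[0,0,0],"delta_pos":[0,0,0],"grip":-1}
    - {"delta_rot":[0,0,0],"delta_pos":[0,0,0],"grip":-1}
    - {"delta_rot":[0,0,0],"delta_pos":[0,0,0],"grip":-1}
    - {"delta_rot":[0,0,0],"delta_pos":[0,0,0],"grip":-1}
    - {"delta_rot":[0,0,0],"delta_pos":[0,0,0],"grip":-1}

```text
clock: 40.4
tool_pos: [0.5844, 0.237, 0.2237]
ee_rot: [-3.139, -0.015, -0.006]
ft_force: [-4.2, -2.0, 25.8]
gripper_width: 0.0004
finger_force: 10.7
```

carry_out:
  series:
    - {"delta_rot":[0,0,0],"delta_pos":[0,0,-0.6],"grip":-1}
    - {"delta_rot":[0,0,0],"delta_pos":[0,0,-0.6],"grip":-1}
    - {"delta_rot":[0,0,0],"delta_pos":[0,0,-0.7],"grip":-1}
    - {"delta_rot":[0,0,0],"delta_pos":[0,0,-0.7],"grip":-1}
    - {"delta_rot":[0,0,0],"delta_pos":[0,0,-0.7],"grip":-1}
    - {"delta_rot":[0,0,0],"delta_pos":[0,0,-0.7],"grip":-1}
    - {"delta_rot":[0,0,0],"delta_pos":[0,0,-0.5],"grip":-1}
    - {"delta_rot":[0,0,0],"delta_pos":[0,0,0],"grip":-1}
    - {"delta_rot":[0,0,0],"delta_pos":[0,0,0],"grip":-1}
    - {"delta_rot":[0,0,0],"delta_pos":[0,0,0],"grip":-1}

```text
clock: 41.65
tool_pos: [0.5818, 0.2369, 0.3242]
ee_rot: [3.141, 0.002, -0.005]
ft_force: [0.2, 0.3, 0.1]
gripper_width: 0.0003
finger_force: 0.0
```

Run:
```python
from h import *
s=bot.sense(); print(s['clock'],s['ft_force'],tcp().round(4)[:3,3])
f=cams.grab_frame('scene'); g=dict(np.load('s3.npz'))
a=np.hstack([x['pixels'][170:270,190:330] for x in (g,f)])
cv2.imwrite('pics/s4.png',cv2.resize(cv2.cvtColor(a,cv2.COLOR_RGB2BGR),None,fx=2.8,fy=2.8,interpolation=cv2.INTER_CUBIC))
```

```text
41.65 [0.20793983 0.34798264 0.1364443 ] [0.5818 0.2369 0.3242]
```

View pics/s4.png

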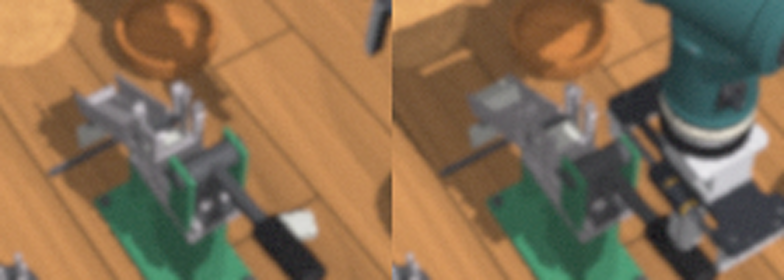

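carry_out:
  series:
    - {"delta_rot":[0,0,0],"delta_pos":[0,0,0.5],"grip":-1}
    - {"delta_rot":[0,0,0],"delta_pos":[0,0,0.5],"grip":-1}
    - {"delta_rot":[0,0,0],"delta_pos":[0,0,0.5],"grip":-1}
    - {"delta_rot":[0,0,0],"delta_pos":[0,0,0.5],"grip":-1}
    - {"delta_rot":[0,0,0],"delta_pos":[0,0,0.5],"grip":-1}
    - {"delta_rot":[0,0,0],"delta_pos":[0,0,0.5],"grip":-1}
    - {"delta_rot":[0,0,0],"delta_pos":[0,0,0.5],"grip":-1}
    - {"delta_rot":[0,0,0],"delta_pos":[0,0,0.5],"grip":-1}
    - {"delta_rot":[0,0,0],"delta_pos":[0,0,0.4],"grip":-1}
    - {"delta_rot":[0,0,0],"delta_pos":[0,0,0.1],"grip":-1}

```text
clock: 42.95
tool_pos: [0.5837, 0.2367, 0.2236]
ee_rot: [-3.139, -0.014, -0.006]
ft_force: [-7.3, -3.9, 33.3]
gripper_width: 0.0003
finger_force: 13.8
```

carry_out:
  series:
    - {"delta_rot":[0,0,0],"delta_pos":[0,0,0],"grip":-1}
    - {"delta_rot":[0,0,0],"delta_pos":[0,0,0],"grip":-1}
    - {"delta_rot":[0,0,0],"delta_pos":[0,0,0],"grip":-1}
    - {"delta_rot":[0,0,0],"delta_pos":[0,0,0],"grip":-1}
    - {"delta_rot":[0,0,0],"delta_pos":[0,0,0],"grip":-1}
    - {"delta_rot":[0,0,0],"delta_pos":[0,0,0],"grip":-1}
    - {"delta_rot":[0,0,0],"delta_pos":[0,0,0],"grip":-1}
    - {"delta_rot":[0,0,0],"delta_pos":[0,0,0],"grip":-1}
    - {"delta_rot":[0,0,0],"delta_pos":[0,0,0],"grip":-1}
    - {"delta_rot":[0,0,0],"delta_pos":[0,0,0],"grip":-1}

```text
clock: 44.2
tool_pos: [0.5838, 0.2369, 0.2237]
ee_rot: [-3.139, -0.014, -0.006]
ft_force: [-4.9, -3.2, 28.3]
gripper_width: 0.0005
finger_force: 11.7
```

carry_out:
  series:
    - {"delta_rot":[0,0,0],"delta_pos":[0,0,-0.6],"grip":-1}
    - {"delta_rot":[0,0,0],"delta_pos":[0,0,-0.6],"grip":-1}
    - {"delta_rot":[0,0,0],"delta_pos":[0,0,-0.7],"grip":-1}
    - {"delta_rot":[0,0,0],"delta_pos":[0,0,-0.7],"grip":-1}
    - {"delta_rot":[0,0,0],"delta_pos":[0,0,-0.7],"grip":-1}
    - {"delta_rot":[0,0,0],"delta_pos":[0,0,-0.7],"grip":-1}
    - {"delta_rot":[0,0,0],"delta_pos":[0,0,-0.5],"grip":-1}
    - {"delta_rot":[0,0,0],"delta_pos":[0,0,0],"grip":-1}
    - {"delta_rot":[0,0,0],"delta_pos":[0,0,0],"grip":-1}
    - {"delta_rot":[0,0,0],"delta_pos":[0,0,0],"grip":-1}

```text
clock: 45.45
tool_pos: [0.5818, 0.2369, 0.3242]
ee_rot: [3.141, 0.002, -0.005]
ft_force: [0.3, -0.1, 0.3]
gripper_width: 0.0009
finger_force: 0.0
```

carry_out:
  series:
    - {"delta_rot":[0,0,0],"delta_pos":[0,0,0.5],"grip":-1}
    - {"delta_rot":[0,0,0],"delta_pos":[0,0,0.5],"grip":-1}
    - {"delta_rot":[0,0,0],"delta_pos":[0,0,0.5],"grip":-1}
    - {"delta_rot":[0,0,0],"delta_pos":[0,0,0.5],"grip":-1}
    - {"delta_rot":[0,0,0],"delta_pos":[0,0,0.5],"grip":-1}
    - {"delta_rot":[0,0,0],"delta_pos":[0,0,0.5],"grip":-1}
    - {"delta_rot":[0,0,0],"delta_pos":[0,0,0.5],"grip":-1}
    - {"delta_rot":[0,0,0],"delta_pos":[0,0,0.5],"grip":-1}
    - {"delta_rot":[0,0,0],"delta_pos":[0,0,0.4],"grip":-1}
    - {"delta_rot":[0,0,0],"delta_pos":[0,0,0.1],"grip":-1}

```text
clock: 46.7
tool_pos: [0.5837, 0.2368, 0.2236]
ee_rot: [-3.139, -0.014, -0.006]
ft_force: [-6.8, -3.2, 32.7]
gripper_width: 0.0003
finger_force: 13.9
```

carry_out:
  series:
    - {"delta_rot":[0,0,0],"delta_pos":[0,0,0],"grip":-1}
    - {"delta_rot":[0,0,0],"delta_pos":[0,0,0],"grip":-1}
    - {"delta_rot":[0,0,0],"delta_pos":[0,0,0],"grip":-1}
    - {"delta_rot":[0,0,0],"delta_pos":[0,0,0],"grip":-1}
    - {"delta_rot":[0,0,0],"delta_pos":[0,0,0],"grip":-1}
    - {"delta_rot":[0,0,0],"delta_pos":[0,0,0],"grip":-1}
    - {"delta_rot":[0,0,0],"delta_pos":[0,0,0],"grip":-1}
    - {"delta_rot":[0,0,0],"delta_pos":[0,0,0],"grip":-1}
    - {"delta_rot":[0,0,0],"delta_pos":[0,0,0],"grip":-1}
    - {"delta_rot":[0,0,0],"delta_pos":[0,0,0],"grip":-1}

```text
clock: 47.95
tool_pos: [0.5837, 0.2368, 0.2237]
ee_rot: [-3.139, -0.014, -0.006]
ft_force: [-5.7, -2.0, 28.8]
gripper_width: 0.0004
finger_force: 11.8
```

carry_out:
  series:
    - {"delta_rot":[0,0,0],"delta_pos":[0,0,-0.6],"grip":-1}
    - {"delta_rot":[0,0,0],"delta_pos":[0,0,-0.6],"grip":-1}
    - {"delta_rot":[0,0,0],"delta_pos":[0,0,-0.7],"grip":-1}
    - {"delta_rot":[0,0,0],"delta_pos":[0,0,-0.7],"grip":-1}
    - {"delta_rot":[0,0,0],"delta_pos":[0,0,-0.7],"grip":-1}
    - {"delta_rot":[0,0,0],"delta_pos":[0,0,-0.7],"grip":-1}
    - {"delta_rot":[0,0,0],"delta_pos":[0,0,-0.8],"grip":-1}
    - {"delta_rot":[0,0,0],"delta_pos":[0,0,-0.9],"grip":-1}
    - {"delta_rot":[0,0,0],"delta_pos":[0,0,-0.9],"grip":-1}
    - {"delta_rot":[0,0,0],"delta_pos":[0,0,0],"grip":-1}

```text
clock: 49.2
tool_pos: [0.5824, 0.2371, 0.3792]
ee_rot: [-3.141, -0.003, -0.005]
ft_force: [-1.4, -0.6, -0.0]
gripper_width: 0.0005
finger_force: 0.0
```

carry_out:
  series:
    - {"delta_rot":[0,0,0],"delta_pos":[-0.4,0.95,0],"grip":-1}
    - {"delta_rot":[0,0,0],"delta_pos":[-0.4,0.95,0],"grip":-1}
    - {"delta_rot":[0,0,0],"delta_pos":[-0.4,0.95,0],"grip":-1}
    - {"delta_rot":[0,0,0],"delta_pos":[-0.4,0.95,0],"grip":-1}
    - {"delta_rot":[0,0,0],"delta_pos":[-0.4,0.95,0],"grip":-1}
    - {"delta_rot":[0,0,0],"delta_pos":[-0.4,0.95,0],"grip":-1}
    - {"delta_rot":[0,0,0],"delta_pos":[-0.4,0.95,0],"grip":-1}
    - {"delta_rot":[0,0,0],"delta_pos":[-0.4,0.95,0],"grip":-1}
    - {"delta_rot":[0,0,0],"delta_pos":[-0.4,0.95,0],"grip":-1}
    - {"delta_rot":[0,0,0],"delta_pos":[-0.4,0.95,0],"grip":-1}

```text
clock: 50.45
tool_pos: [0.4799, -0.0007, 0.3759]
ee_rot: [-3.141, 0.003, -0.005]
ft_force: [0.1, 0.4, 0.5]
gripper_width: 0.0001
finger_force: 0.0
```

carry_out:
  series:
    - {"delta_rot":[0,0,0],"delta_pos":[-0.1,0.95,-0.2],"grip":-0.3}
    - {"delta_rot":[0,0,0],"delta_pos":[-0.1,0.95,-0.2],"grip":-0.3}
    - {"delta_rot":[0,0,0],"delta_pos":[-0.1,0.95,-0.2],"grip":-0.3}
    - {"delta_rot":[0,0,0],"delta_pos":[-0.1,0.95,-0.2],"grip":-0.3}
    - {"delta_rot":[0,0,0],"delta_pos":[-0.1,0.95,-0.2],"grip":-0.3}
    - {"delta_rot":[0,0,0],"delta_pos":[0,0,0],"grip":-0.3}
    - {"delta_rot":[0,0,0],"delta_pos":[0,0,0],"grip":-0.3}
    - {"delta_rot":[0,0,0],"delta_pos":[0,0,0],"grip":-0.3}
    - {"delta_rot":[0,0,0],"delta_pos":[0,0,0],"grip":-0.3}
    - {"delta_rot":[0,0,0],"delta_pos":[0,0,0],"grip":-0.3}

```text
clock: 51.7
tool_pos: [0.4677, -0.1182, 0.4032]
ee_rot: [3.142, -0.0, -0.005]
ft_force: [0.1, -0.2, -0.3]
gripper_width: 0.0329
finger_force: 0.0
```

```bash
cat >> h.py <<'E'
def bowlfit(f,zr=.055):
    # rim outer circle: wood colour differs little from bench, so use the network's mask; fit the convex outline
    out=[]
    for r in finder.cut_out('wrist','bowl'):
        m=r['region'].astype(np.uint8); c=max(cv2.findContours(m,cv2.RETR_EXTERNAL,cv2.CHAIN_APPROX_NONE)[0],key=cv2.contourArea)
        p=np.array([at(f,u,v,zr)[:2] for u,v in c[:,0,:]])*1000
        (x,y),rad=cv2.minEnclosingCircle(p.astype(np.float32)); out.append((round(r['p'],2),round(x,1),round(y,1),round(rad,1),f['pixels'][m>0].mean(0).round()))
    return out
E
python3 - <<'E'
from h import *
print(bot.sense()['clock'],tcp().round(4)[:3,3])
f=cams.grab_frame('wrist'); save(f,'w5.png'); np.savez('w5.npz',**f)
for b in bowlfit(f): print(b)
cv2.imwrite('pics/w5b.png',cv2.resize(cv2.imread('pics/w5.png'),(800,600),interpolation=cv2.INTER_CUBIC))
E
```

```text
51.7 [ 0.4677 -0.1182  0.4032]
(0.98, 281.4, 205.4, 78.5, array([122.,  59., 158.]))
(0.76, 255.7, -366.0, 64.6, array([ 18., 132., 130.]))
(0.74, 609.1, 240.4, 47.9, array([55., 55., 58.]))
(0.59, 343.8, -530.6, 27.0, array([127.,  72.,  84.]))
(0.51, 581.9, 57.9, 199.8, array([117., 128., 125.]))
```

View pics/w5b.png

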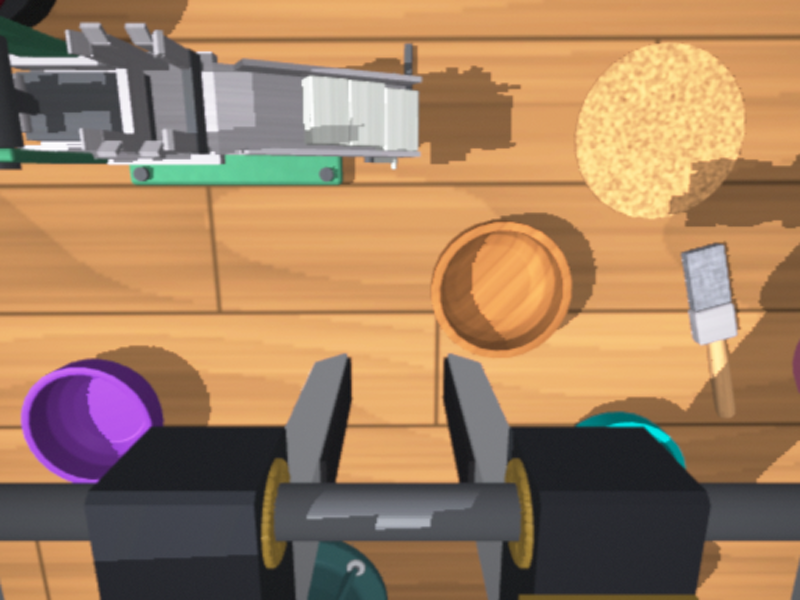

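Three blanks lie in a row in the chute at (305..418, 75..155) in the enlarged view, and the magazine is empty. The wooden bowl's rim spans columns 432 to 572 and rows 220 to 357. The mat is centred at about (660,130).

Run:
```python
from h import *
f=dict(np.load('w5.npz'))
k=.64
P=[at(f,u*k,v*k,.055)[:2]*1000 for u,v in [(432,288),(572,288),(503,220),(503,357)]]
print('bowl extremes',np.round(P,1),'ctr',((P[0]+P[1])/2).round(1),((P[2]+P[3])/2).round(1))
P=[at(f,u*k,v*k,.006)[:2]*1000 for u,v in [(576,130),(746,130),(655,42),(655,218)]]
print('mat',np.round(P,1))
print('lip blank end bottom', at(f,418*k,117*k,.122).round(4),'rod',at(f,409*k,46*k,.004).round(3))
print('foot corner',at(f,341*k,184*k,.018).round(4),at(f,131*k,184*k,.018).round(4))
# rim refinement by Hough on crop
g=cv2.cvtColor(f['pixels'],cv2.COLOR_RGB2GRAY)
# score circle radius 70 z .055 by gradient
gx=cv2.Sobel(g.astype(np.float32),cv2.CV_32F,1,0); gy=cv2.Sobel(g.astype(np.float32),cv2.CV_32F,0,1); G=np.hypot(gx,gy)
a=np.linspace(0,2*np.pi,120,endpoint=False); best=[]
for x in np.arange(.42,.50,.001):
  for y in np.arange(-.25,-.13,.001):
    s=0
    for r in (.070,.061):
      q=np.array([proj(f,(x+r*np.cos(t),y+r*np.sin(t),.055)) for t in a[::3]]).round().astype(int); s+=np.minimum(G[q[:,1],q[:,0]],150).mean()
    best.append((s,x,y))
print(sorted(best)[-5:])
```

```text
bowl extremes [[ 426.6 -152.4]
 [ 426.  -291.1]
 [ 493.1 -219.7]
 [ 353.9 -226.1]] ctr [ 426.3 -221.8] [ 423.5 -222.9]
mat [[ 578.3 -298.9]
 [ 577.6 -470.4]
 [ 659.2 -369. ]
 [ 490.1 -388.9]]
lip blank end bottom [ 0.5807 -0.135   0.122 ] rod [ 0.657 -0.13   0.004]
foot corner [ 0.5265 -0.0615  0.018 ] [0.5273 0.1509 0.018 ]
[(np.float32(245.11105), np.float64(0.423), np.float64(-0.21899999999999997)), (np.float32(245.19595), np.float64(0.423), np.float64(-0.21999999999999997)), (np.float32(248.62494), np.float64(0.422), np.float64(-0.21999999999999997)), (np.float32(255.24786), np.float64(0.422), np.float64(-0.22099999999999997)), (np.float32(255.42053), np.float64(0.423), np.float64(-0.22099999999999997))]
```

carry_out:
  series:
    - {"delta_rot":[0,0,0],"delta_pos":[-0.22,0.845,0.8],"grip":-0.2}
    - {"delta_rot":[0,0,0],"delta_pos":[-0.22,0.845,0.8],"grip":-0.2}
    - {"delta_rot":[0,0,0],"delta_pos":[-0.22,0.845,0.8],"grip":-0.2}
    - {"delta_rot":[0,0,0],"delta_pos":[-0.22,0.845,0.8],"grip":-0.2}
    - {"delta_rot":[0,0,0],"delta_pos":[-0.22,0.845,0.8],"grip":-0.2}
    - {"delta_rot":[0,0,0],"delta_pos":[-0.22,0.845,0.8],"grip":-0.2}
    - {"delta_rot":[0,0,0],"delta_pos":[-0.22,0.845,0.8],"grip":-0.2}
    - {"delta_rot":[0,0,0],"delta_pos":[-0.22,0.845,0.8],"grip":-0.2}
    - {"delta_rot":[0,0,0],"delta_pos":[0,0,0],"grip":-0.2}
    - {"delta_rot":[0,0,0],"delta_pos":[0,0,0],"grip":-0.2}

```text
clock: 53.05
tool_pos: [0.4231, -0.287, 0.2441]
ee_rot: [3.141, -0.001, -0.005]
ft_force: [-0.9, 0.7, 0.1]
gripper_width: 0.0379
finger_force: 0.0
```

```bash
cat >> h.py <<'E'
def circ(f,x0,y0,z=.055,rs=(.070,.061),w=.03,st=.002):
    g=cv2.cvtColor(f['pixels'],cv2.COLOR_RGB2GRAY).astype(np.float32)
    G=np.minimum(np.hypot(cv2.Sobel(g,cv2.CV_32F,1,0),cv2.Sobel(g,cv2.CV_32F,0,1)),150); best=[]
    for x in np.arange(x0-w,x0+w,st):
        for y in np.arange(y0-w,y0+w,st):
            s=[]
            for r in rs:
                for t in np.linspace(0,2*np.pi,48):
                    u,v=proj(f,(x+r*np.cos(t),y+r*np.sin(t),z)).round().astype(int)
                    if 0<=u<512 and 0<=v<250: s.append(G[v,u])
            if len(s)>30: best.append((round(float(np.mean(s)),1),round(x,4),round(y,4),len(s)))
    return sorted(best)[-3:]
E
python3 - <<'E'
from h import *
print(bot.sense()['clock'],tcp().round(4)[:3,3])
f=cams.grab_frame('wrist'); save(f,'w6.png'); print(circ(f,.4235,-.2215))
E
```

```text
53.05 [ 0.4231 -0.287   0.2441]
[(82.8, np.float64(0.4235), np.float64(-0.2215), 96), (91.7, np.float64(0.4215), np.float64(-0.2215), 96), (91.8, np.float64(0.4215), np.float64(-0.2195), 96)]
```

View pics/w6.png

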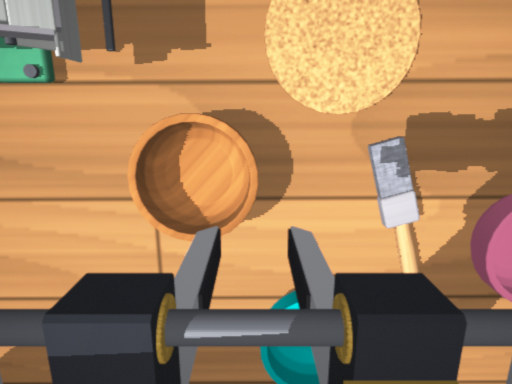

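The bowl is still in place, with its rim centred at pixel (193,177), so I'll go down and pinch its near (-y) wall.

carry_out:
  series:
    - {"delta_rot":[0,0,0],"delta_pos":[-0.04,0,1],"grip":-0.2}
    - {"delta_rot":[0,0,0],"delta_pos":[0,0,1],"grip":-0.2}
    - {"delta_rot":[0,0,0],"delta_pos":[0,0,1],"grip":-0.2}
    - {"delta_rot":[0,0,0],"delta_pos":[0,0,1],"grip":-0.2}
    - {"delta_rot":[0,0,0],"delta_pos":[0,0,1],"grip":-0.2}
    - {"delta_rot":[0,0,0],"delta_pos":[0,0,1],"grip":-0.2}
    - {"delta_rot":[0,0,0],"delta_pos":[0,0,1],"grip":-0.2}
    - {"delta_rot":[0,0,0],"delta_pos":[0,0,0.6],"grip":-0.2}
    - {"delta_rot":[0,0,0],"delta_pos":[0,0,0.44],"grip":-0.2}
    - {"delta_rot":[0,0,0],"delta_pos":[0,0,0],"grip":-0.2}
  newtons: 45

```text
clock: 54.35
tool_pos: [0.4217, -0.2871, 0.0421]
ee_rot: [-3.141, 0.0, -0.005]
ft_force: [0.5, -0.3, 0.2]
gripper_width: 0.0378
finger_force: 0.0
```

carry_out:
  series:
    - {"delta_rot":[0,0,0],"delta_pos":[0,0,0],"grip":-1}
    - {"delta_rot":[0,0,0],"delta_pos":[0,0,0],"grip":-1}
    - {"delta_rot":[0,0,0],"delta_pos":[0,0,0],"grip":-1}
    - {"delta_rot":[0,0,0],"delta_pos":[0,0,0],"grip":-1}
    - {"delta_rot":[0,0,0],"delta_pos":[0,0,0],"grip":-1}
    - {"delta_rot":[0,0,0],"delta_pos":[0,0,0],"grip":-1}
    - {"delta_rot":[0,0,0],"delta_pos":[0,0,-0.2],"grip":-1}
    - {"delta_rot":[0,0,0],"delta_pos":[0,0,-0.3],"grip":-1}
    - {"delta_rot":[0,0,0],"delta_pos":[0,0,-0.3],"grip":-1}
    - {"delta_rot":[0,0,0],"delta_pos":[0,0,-0.4],"grip":-1}

```text
clock: 55.6
tool_pos: [0.4212, -0.2873, 0.0722]
ee_rot: [-3.141, 0.001, -0.005]
ft_force: [1.1, -0.4, -2.5]
gripper_width: 0.01
finger_force: 45.4
```

carry_out:
  series:
    - {"delta_rot":[0,0,0],"delta_pos":[0.3,0,0],"grip":-1}
    - {"delta_rot":[0,0,0],"delta_pos":[0.6,0,0],"grip":-1}
    - {"delta_rot":[0,0,0],"delta_pos":[0.8,0,0],"grip":-1}
    - {"delta_rot":[0,0,0],"delta_pos":[0.8,0,0],"grip":-1}
    - {"delta_rot":[0,0,0],"delta_pos":[0.8,0,0],"grip":-1}
    - {"delta_rot":[0,0,0],"delta_pos":[0.8,0,0],"grip":-1}
    - {"delta_rot":[0,0,0],"delta_pos":[0.8,0,0],"grip":-1}
    - {"delta_rot":[0,0,0],"delta_pos":[0.7,0,0],"grip":-1}
    - {"delta_rot":[0,0,0],"delta_pos":[0.5,0,0],"grip":-1}
    - {"delta_rot":[0,0,0],"delta_pos":[0.25,0,0],"grip":-1}

```text
clock: 56.85
tool_pos: [0.5812, -0.2879, 0.0715]
ee_rot: [-3.141, 0.001, -0.005]
ft_force: [-0.1, 0.2, -2.0]
gripper_width: 0.0102
finger_force: 45.4
```

Run:
```python
from h import *
print(bot.sense()['clock'],tcp().round(4)[:3,3])
f=cams.grab_frame('wrist'); save(f,'w7.png'); 
t=tcp()[:3,3]; print(circ(f,t[0],t[1]+.0655,t[2]+.013,w=.012,st=.001))
cv2.imwrite('pics/w7b.png',cv2.resize(cv2.imread('pics/w7.png')[:260],None,fx=1.5,fy=1.5))
```

```text
56.85 [ 0.5812 -0.2879  0.0715]
[(75.1, np.float64(0.5766), np.float64(-0.2225), 38), (79.8, np.float64(0.5776), np.float64(-0.2215), 37), (94.0, np.float64(0.5776), np.float64(-0.2225), 38)]
```

View pics/w7b.png

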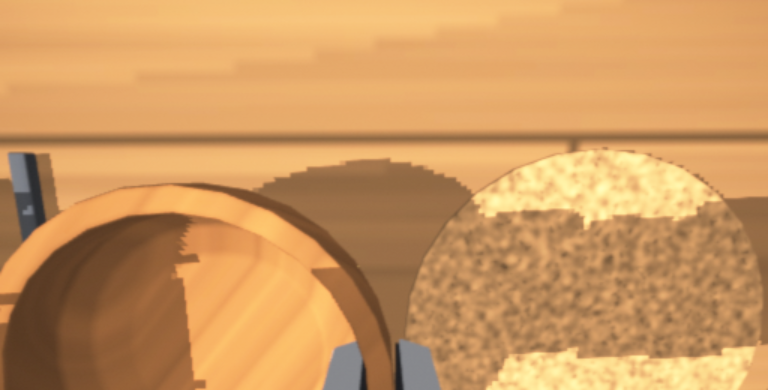

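The bowl is held level, with its rim at (0..390, 185..390) in the crop. The mat is to the right, and the punch at (25,190) lies low on the bench, clear of the bowl. Next I push against the paddle.

carry_out:
  series:
    - {"delta_rot":[0,0,0],"delta_pos":[0,-0.4,0],"grip":-1}
    - {"delta_rot":[0,0,0],"delta_pos":[0,-0.5,0],"grip":-1}
    - {"delta_rot":[0,0,0],"delta_pos":[0,-0.4,0],"grip":-1}
    - {"delta_rot":[0,0,0],"delta_pos":[0,-0.2,0],"grip":-1}
    - {"delta_rot":[0,0,0],"delta_pos":[0,-0.2,0],"grip":-1}
    - {"delta_rot":[0,0,0],"delta_pos":[0,-0.15,0],"grip":-1}
    - {"delta_rot":[0,0,0],"delta_pos":[0,-0.15,0],"grip":-1}
    - {"delta_rot":[0,0,0],"delta_pos":[0,-0.1,0],"grip":-1}
    - {"delta_rot":[0,0,0],"delta_pos":[0,0,0],"grip":-1}
    - {"delta_rot":[0,0,0],"delta_pos":[0,0,0],"grip":-1}

```text
clock: 58.15
tool_pos: [0.5804, -0.2356, 0.0716]
ee_rot: [-3.141, 0.001, -0.005]
ft_force: [-1.2, -2.6, -6.6]
gripper_width: 0.0101
finger_force: 45.5
```

carry_out:
  series:
    - {"delta_rot":[0,0,0],"delta_pos":[0,-0.06,0],"grip":-1}
    - {"delta_rot":[0,0,0],"delta_pos":[0,0,0],"grip":-1}
    - {"delta_rot":[0,0,0],"delta_pos":[0,0,0],"grip":-1}
    - {"delta_rot":[0,0,0],"delta_pos":[0,0,0],"grip":-1}
    - {"delta_rot":[0,0,0],"delta_pos":[0,0,0],"grip":-1}
    - {"delta_rot":[0,0,0],"delta_pos":[0,0,0],"grip":-1}
    - {"delta_rot":[0,0,0],"delta_pos":[0,0,0],"grip":-1}
    - {"delta_rot":[0,0,0],"delta_pos":[0,0,0],"grip":-1}
    - {"delta_rot":[0,0,0],"delta_pos":[0,0,0],"grip":-1}
    - {"delta_rot":[0,0,0],"delta_pos":[0,0,0],"grip":-1}

```text
clock: 59.4
tool_pos: [0.5808, -0.2342, 0.0723]
ee_rot: [3.142, -0.0, -0.005]
ft_force: [-0.0, -3.5, -6.4]
gripper_width: 0.0096
finger_force: 45.5
```

Run:
```python
from h import *
s=bot.sense(); print(s['clock'],s['ft_force'],tcp().round(4)[:3,3])
f=cams.grab_frame('wrist'); save(f,'w8.png'); a=cv2.resize(cv2.imread('pics/w8.png')[:260],(590,300))
g=cams.grab_frame('scene'); save(g,'s8.png'); b=cv2.resize(cv2.imread('pics/s8.png')[140:280,150:330],(386,300))
g=cams.grab_frame('top'); save(g,'t8.png'); c=cv2.resize(cv2.imread('pics/t8.png')[140:240,190:320],(390,300))
cv2.imwrite('pics/c8.png',np.vstack([cv2.copyMakeBorder(a,0,0,0,186,0),np.hstack([b,c])]))
```

```text
59.4 [-0.01161321 -3.53528325 -6.38327465] [ 0.5808 -0.2342  0.0723]
```

View pics/c8.png

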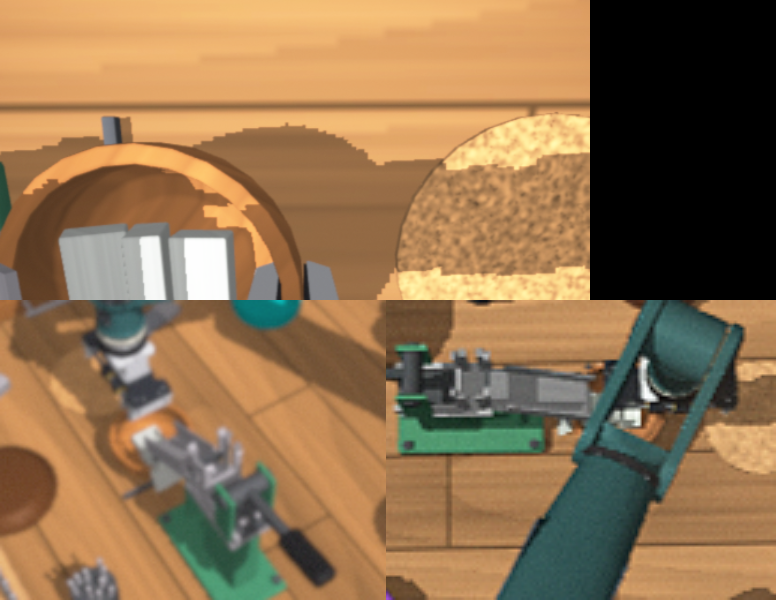

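Run:
```python
from h import *
f=cams.grab_frame('wrist')
for n,u,v in [('L left',52,203),('L right',108,197),('M r',144,194),('R l',148,202),('R r',203,204)]:
    print(n,[at(f,u,v,z).round(3) for z in (.056,.075,.10,.13)])
im=cv2.cvtColor(f['pixels'],cv2.COLOR_RGB2BGR)[90:300,0:280]; cv2.imwrite('pics/w9.png',cv2.resize(im,None,fx=2.8,fy=2.8,interpolation=cv2.INTER_CUBIC))
```

```text
L left [array([ 0.603, -0.121,  0.056]), array([ 0.608, -0.133,  0.075]), array([ 0.615, -0.149,  0.1  ]), array([ 0.623, -0.167,  0.13 ])]
L right [array([ 0.606, -0.153,  0.056]), array([ 0.611, -0.161,  0.075]), array([ 0.617, -0.173,  0.1  ]), array([ 0.625, -0.186,  0.13 ])]
M r [array([ 0.608, -0.173,  0.056]), array([ 0.612, -0.179,  0.075]), array([ 0.618, -0.188,  0.1  ]), array([ 0.626, -0.198,  0.13 ])]
R l [array([ 0.603, -0.175,  0.056]), array([ 0.608, -0.181,  0.075]), array([ 0.615, -0.189,  0.1  ]), array([ 0.623, -0.199,  0.13 ])]
R r [array([ 0.602, -0.205,  0.056]), array([ 0.607, -0.208,  0.075]), array([ 0.614, -0.212,  0.1  ]), array([ 0.622, -0.217,  0.13 ])]
```

View pics/w9.png

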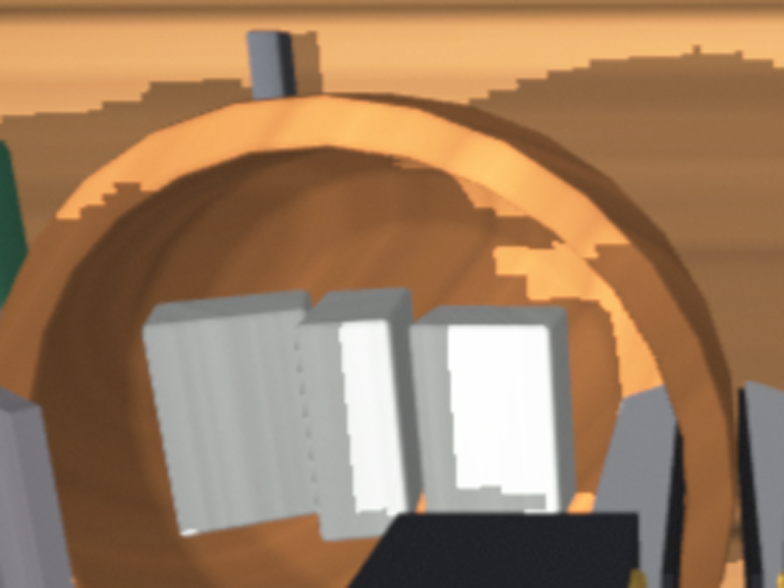

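All three blanks are inside the bowl at (150..570, 295..540) in the crop. Now I back off, lift, turn and carry the bowl to the mat.

carry_out:
  series:
    - {"delta_rot":[0,0,0],"delta_pos":[0,0.2,0],"grip":-1}
    - {"delta_rot":[0,0,0],"delta_pos":[0,0.4,0],"grip":-1}
    - {"delta_rot":[0,0,0],"delta_pos":[0,0.5,0],"grip":-1}
    - {"delta_rot":[0,0,0],"delta_pos":[0,0.5,0],"grip":-1}
    - {"delta_rot":[0,0,0],"delta_pos":[0,0.5,0],"grip":-1}
    - {"delta_rot":[0,0,0],"delta_pos":[0,0.3,0],"grip":-1}
    - {"delta_rot":[0,0,0],"delta_pos":[0,0,-0.3],"grip":-1}
    - {"delta_rot":[0,0,0],"delta_pos":[0,0,-0.5],"grip":-1}
    - {"delta_rot":[0,0,0],"delta_pos":[0,0,-0.5],"grip":-1}
    - {"delta_rot":[0,0,0],"delta_pos":[0,0,-0.3],"grip":-1}

```text
clock: 60.85
tool_pos: [0.5812, -0.2943, 0.1144]
ee_rot: [3.14, -0.002, -0.005]
ft_force: [0.4, 0.5, -3.6]
gripper_width: 0.01
finger_force: 45.2
```

carry_out:
  series:
    - {"delta_rot":[0,0,0.5],"delta_pos":[0,0,0],"grip":-1}
    - {"delta_rot":[0,0,0.8],"delta_pos":[0,0,0],"grip":-1}
    - {"delta_rot":[0,0,0.9],"delta_pos":[0,0,0],"grip":-1}
    - {"delta_rot":[0,0,0.9],"delta_pos":[0,0,0],"grip":-1}
    - {"delta_rot":[0,0,0.9],"delta_pos":[0,0,0],"grip":-1}
    - {"delta_rot":[0,0,0.9],"delta_pos":[0,0,0],"grip":-1}
    - {"delta_rot":[0,0,0.9],"delta_pos":[0,0,0],"grip":-1}
    - {"delta_rot":[0,0,0.9],"delta_pos":[0,0,0],"grip":-1}
    - {"delta_rot":[0,0,0.9],"delta_pos":[0,0,0],"grip":-1}
    - {"delta_rot":[0,0,0.9],"delta_pos":[0,0,0],"grip":-1}

```text
clock: 62.1
tool_pos: [0.5799, -0.2939, 0.1113]
ee_rot: [3.141, 0.002, -0.602]
ft_force: [-0.3, -0.2, -3.4]
gripper_width: 0.0098
finger_force: 45.2
```

carry_out:
  series:
    - {"delta_rot":[0,0,0.9],"delta_pos":[0,0,0],"grip":-1}
    - {"delta_rot":[0,0,0.9],"delta_pos":[0,0,0],"grip":-1}
    - {"delta_rot":[0,0,0.9],"delta_pos":[0,0,0],"grip":-1}
    - {"delta_rot":[0,0,0.05],"delta_pos":[0,0,0],"grip":-1}
    - {"delta_rot":[0,0,0],"delta_pos":[0.2,0.4,0],"grip":-1}
    - {"delta_rot":[0,0,0],"delta_pos":[0.3,0.7,0],"grip":-1}
    - {"delta_rot":[0,0,0],"delta_pos":[0.4,0.9,0],"grip":-1}
    - {"delta_rot":[0,0,0],"delta_pos":[0.4,0.9,0],"grip":-1}
    - {"delta_rot":[0,0,0],"delta_pos":[0.4,0.9,0],"grip":-1}
    - {"delta_rot":[0,0,0],"delta_pos":[0.3,0.7,0],"grip":-1}

```text
clock: 63.35
tool_pos: [0.5346, -0.4111, 0.1122]
ee_rot: [3.141, -0.0, -0.792]
ft_force: [-0.3, -0.5, -4.2]
gripper_width: 0.01
finger_force: 45.2
```

Run:
```python
from h import *
s=bot.sense(); T=tcp(); print(s['clock'],s['ft_force'],s['ee_rot'],T.round(4)[:3,3],s['joints'][5])
c=T[:3,3]-T[:3,1]*.0655; print('bowl ctr',c.round(4)); d=np.array([.575,-.383,0])-c; print('need units', (T[:3,:3].T@[d[0],d[1],0]/.025).round(2),'down',(T[2,3]-.048)/.025)
```

```text
63.35 [-0.29033072 -0.47268821 -4.23185853] [ 3.14141716e+00 -1.71655689e-04 -7.92257398e-01] [ 0.5346 -0.4111  0.1122] 1.6235960397555362
bowl ctr [ 0.5812 -0.3651  0.1122]
need units [0.34 0.68 0.  ] down 2.567236703147753
```

carry_out:
  series:
    - {"delta_rot":[0,0,0],"delta_pos":[0.17,0.34,0],"grip":-1}
    - {"delta_rot":[0,0,0],"delta_pos":[0.17,0.34,0],"grip":-1}
    - {"delta_rot":[0,0,0],"delta_pos":[0,0,0.4],"grip":-1}
    - {"delta_rot":[0,0,0],"delta_pos":[0,0,0.5],"grip":-1}
    - {"delta_rot":[0,0,0],"delta_pos":[0,0,0.5],"grip":-1}
    - {"delta_rot":[0,0,0],"delta_pos":[0,0,0.5],"grip":-1}
    - {"delta_rot":[0,0,0],"delta_pos":[0,0,0.3],"grip":-1}
    - {"delta_rot":[0,0,0],"delta_pos":[0,0,0.2],"grip":-1}
    - {"delta_rot":[0,0,0],"delta_pos":[0,0,0.1],"grip":-1}
    - {"delta_rot":[0,0,0],"delta_pos":[0,0,0],"grip":-1}

```text
clock: 64.6
tool_pos: [0.5299, -0.4281, 0.0525]
ee_rot: [3.141, -0.004, -0.791]
ft_force: [-4.2, -0.0, 4.3]
gripper_width: 0.0101
finger_force: 45.9
```

carry_out:
  series:
    - {"delta_rot":[0,0,0],"delta_pos":[0,0,0],"grip":-1}
    - {"delta_rot":[0,0,0],"delta_pos":[0,0,0],"grip":-0.4}
    - {"delta_rot":[0,0,0],"delta_pos":[0,0,0],"grip":-0.4}
    - {"delta_rot":[0,0,0],"delta_pos":[0,0,0],"grip":-0.4}
    - {"delta_rot":[0,0,0],"delta_pos":[0,0,0],"grip":-0.4}
    - {"delta_rot":[0,0,0],"delta_pos":[0,0,-0.4],"grip":-0.4}
    - {"delta_rot":[0,0,0],"delta_pos":[0,0,-0.8],"grip":-0.4}
    - {"delta_rot":[0,0,0],"delta_pos":[0,0,-1],"grip":-0.4}
    - {"delta_rot":[0,0,0],"delta_pos":[0,0,-1],"grip":-0.4}
    - {"delta_rot":[0,0,0],"delta_pos":[0,0,-1],"grip":-0.4}

```text
clock: 65.85
tool_pos: [0.5299, -0.4273, 0.1579]
ee_rot: [-3.141, -0.003, -0.791]
ft_force: [-0.7, 0.1, -0.4]
gripper_width: 0.0281
finger_force: 0.0
```

carry_out:
  series:
    - {"delta_rot":[0,0,0],"delta_pos":[0,0,-1],"grip":-0.4}
    - {"delta_rot":[0,0,0],"delta_pos":[0,0,-1],"grip":-0.4}
    - {"delta_rot":[0,0,0],"delta_pos":[-0.5,0.5,-1],"grip":-0.4}
    - {"delta_rot":[0,0,0],"delta_pos":[-0.5,0.5,-1],"grip":-0.4}
    - {"delta_rot":[0,0,0],"delta_pos":[-0.5,0.5,0],"grip":-0.4}
    - {"delta_rot":[0,0,0],"delta_pos":[-0.5,0.5,0],"grip":-0.4}
    - {"delta_rot":[0,0,0],"delta_pos":[0,0,0],"grip":-0.4}
    - {"delta_rot":[0,0,0],"delta_pos":[0,0,0],"grip":-0.4}
    - {"delta_rot":[0,0,0],"delta_pos":[0,0,0],"grip":-0.4}
    - {"delta_rot":[0,0,0],"delta_pos":[0,0,0],"grip":-0.4}

```text
clock: 67.1
tool_pos: [0.4593, -0.4264, 0.2545]
ee_rot: [-3.142, 0.0, -0.79]
ft_force: [-0.1, -0.8, -0.4]
gripper_width: 0.0283
finger_force: 0.0
```

Run:
```python
from h import *
s=bot.sense(); print(s['clock'],s['ft_force'],tcp().round(4)[:3,3])
f=cams.grab_frame('wrist'); save(f,'wA.png'); print(circ(f,.576,-.382,.061,w=.02))
g=cams.grab_frame('scene'); save(g,'sA.png')
cv2.imwrite('pics/cA.png',np.hstack([cv2.resize(cv2.imread('pics/wA.png'),(400,300)),cv2.resize(cv2.imread('pics/sA.png')[90:300,140:420],(400,300))]))
```

```text
67.1 [-0.09126394 -0.82816689 -0.36426968] [ 0.4593 -0.4264  0.2545]
[(79.1, np.float64(0.57), np.float64(-0.38), 96), (99.4, np.float64(0.572), np.float64(-0.38), 96), (105.4, np.float64(0.572), np.float64(-0.378), 96)]
```

View pics/cA.png

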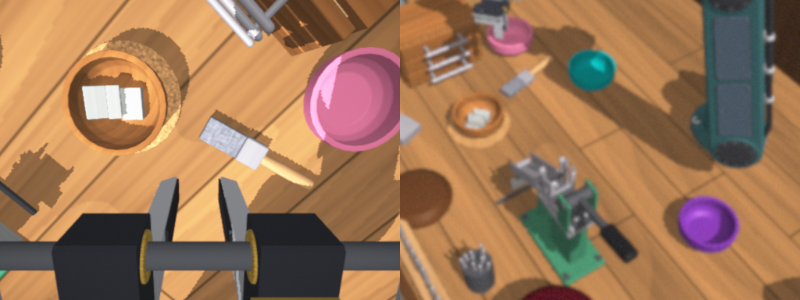

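The bowl stands well inside the mat, at (118,103) in the left view and centred at about (0.572, -0.379). It holds all three blanks, and the chute and bench are clear. I'm handing it in.

```bash
python3 -c "
from rig import bot
print(bot.job_done())"
```

```text
the job is handed in; nothing more can be done
None
```

The job is handed in: all three blanks were pressed through and tipped into the wooden bowl, which now stands on the cork mat, and I saw no bystander moved; no verdict was returned.

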